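# Medicine bottles from the delivery rack to the round's tray, in the same order

## Robot

A 6-joint arm with a two-finger parallel gripper is mounted at the origin on the work surface. World frame = base frame: x ahead of the robot, y to its left, z up, the work surface at z = 0. Lengths are in mm, angles in rad, forces in N, time in s.
With the tool pointing down it reaches from about 300 to 775 mm from the base axis. Payload 14.6 kg.
Tool frame: the origin (TCP) lies midway between the tips of the shut fingers; the grasp point (between the pads) lies 19 mm behind it (env.tcp_to_grasp is the distance from the TCP to the grasp point, in mm); z points along the fingers, y is the direction in which the jaws open and shut (so a half turn about z gives the same grasp; the last joint's range is limited). The gripper opens to 85 mm and grips with 20 to 120 N. Pads are 22 mm wide; open, the fingers measure 114 mm over their backs; the gripper's body (76 mm by 85 mm) begins 54 mm behind the grasp point. The pads swing forward as they close: fully open they stand 13 mm farther back than shut.
Start: joints at [-1.357, 0.3, 1.521, -0, 1.321, -0.067], TCP at [152.412, -528.451, 231.281] pointing down, gripper open.
Joint ranges: [-3.03, 3.03], [-0.79, 2.21], [0.23, 2.52], [-1.04, 4.18], [0, 3.07], [-2.55, 2.55]. Speed limits (rad/s): [2.22, 2.22, 2.57, 3.14, 3.14, 3.14].

## Interface

Orientations are given as a rotation vector (axis times angle).
In Python, from cell import env gives the robot as it stands.
- The arm moves only by the tool send_rows, never from a script. Its argument "motion" is a list of rows, each a list of 7 numbers: the shift along the tool's x, y, z in m, then the turn, a rotation vector about the tool's x, y, z in rad, then the gripper's target within -1 to 1 (fully open at 1, half-way at 0, shut at -1). In form: [[tx, ty, tz, rx, ry, rz, fingers], ...]. A call has 1 to 5 rows; each row is the pose to reach, as a shift and turn from the pose commanded when the call began, along the tool's axes at that moment; what a row does not reach only later rows make up. A row lasts 1/12 s, in which the tool goes at most 41.7 mm and 7.16 degrees, less where a joint would pass 70% of its speed; a pose out of reach is approached as far as the arm can. A call with a gripper value outside its range is refused whole. The fingers move at their own pace and stop on an object; "grip_force" is the grip in N (left out, the last holds). Time passes only in rows, so rows that repeat a pose let the fingers close. It gives the time, the measured TCP pose, the force and the opening at its end, in the units of the state.
- env.observe(): the state, without advancing time (a new reading comes with each control period).
- env.grab_frame(name): name is "scene" or "top" or "wrist"; returns a dict with "color" (400x640x3 uint8, red, green, blue), "range_z" (400x640 float32, mm along the optical axis (not along the pixel's ray), 0 where there is no reading), "fx", "fy", "cx", "cy" (pixels), "R" (3x3) and "t" (3): a world point X has camera coordinates R X + t; the wrist camera has in their place "tool_from_camera" (4x4, takes a point from camera to tool coordinates, whose origin is the TCP and whose axes are the flange's). Camera axes: x right, y down, z forward; pixel columns grow to the right and rows downward; lengths in mm; the calibration is good to about 2 mm. A picture is of the moment at which its call begins: read the wrist's pose just before it.
- env.job_done(): hands the job in, once; it reports no verdict.
Trained networks look in a picture, given as the dict that the camera call returned (one of the last four; its "shot" number tells which), for a name from the list of things; names that differ only in an ending like _2 or _b are one class to them, and where a whole thing is asked for, a point or a joint stands for the part that bears it (a point fixed in the world has none). Each returns a list of dicts, best first, with "score" (0 to 1); they miss things now and then, are a little off and sometimes report something else, mostly with a low value. They report only what shows in the picture. A call takes as long as a camera call.
- env.silhouettes(picture, target): "region" (400x640 bool, what is visible of it).
- env.landmark_of(picture, target): "position" ([x, y, z] in mm, in world coordinates, good to about 4 mm: a listed point, or the origin of a listed thing).
The state is a dict: "time_s": time; "q": joint angles; "qvel": joint speeds; "joint_efforts": joint torques, N m; "tcp_pos": TCP position; "orientation": TCP orientation; "force": force on the tool from outside, world axes, zero at the start; "ft_torque": the same for the moment, N m; "width": finger opening in mm.
Only numpy, scipy, OpenCV 4.12 (cv2) and the standard library are available. Lean on these libraries where they do the work, as an engineer would, in place of code of your own. Each camera call takes 0.05 s, during which the arm holds its last target.

## Task

The four medicine bottles for the morning round stand in the blue delivery rack in the order in which they will be given, the first one next to the rack's finger loop. Move them one at a time, beginning with the first and going down the row, into the steel tray so that they stand in the same order: the first in the bay next to the tray's finger loop, then one upright in each following bay. Set each bottle down gently without dropping it or knocking any over, and leave the medicine cups, the syringe and the scanner where they are.

Things in the scene. Friction and masses are not known exactly. Their poses are not given: they have to be found in the camera images.
- small_vial_mid (a point): Small amber glass vial with a paper label and an aluminium crimp cap: diameter 24 mm, height 60 mm, straight side up to 40 mm above its base, cap 20 mm wide; about 40 g. Loose, stands upright in one of the rack's wells at the start. The point lies on its axis, half-way up; z along the axis.
- large_vial_mid (a point): Large amber glass vial with a paper label and an aluminium crimp cap: diameter 38 mm, height 70 mm, straight side up to 47 mm above its base, cap 29 mm wide; about 110 g. Loose, stands upright in one of the rack's wells at the start. The point lies on its axis, half-way up; z along the axis.
- dropper_mid (a point): White plastic dropper bottle with a pointed cap: diameter 28 mm, height 72 mm, straight side up to 44 mm above its base, cap 19 mm wide tapering to 9 mm; about 45 g. Loose, stands upright in one of the rack's wells at the start. The point lies on its axis, half-way up; z along the axis.
- tablets_mid (a point): White plastic tablet bottle with a broad flat screw cap: diameter 34 mm, height 64 mm, straight side up to 44 mm above its base, cap 33 mm wide; about 60 g. Loose, stands upright in one of the rack's wells at the start. The point lies on its axis, half-way up; z along the axis.
- rack: Blue plastic slab 232 x 66 mm, 12 mm high, fixed, at any yaw; four round wells in a row, 47 mm wide, floors 4 mm above the desk. Bottles stand in them in any order. Origin on the desk under the row's middle; x axis along the row, towards the end with the flat finger loop (sticks out 38 mm, 10 mm high). Well centres: first (by the loop) x = +85.5, then +28.5, -28.5, fourth -85.5 mm; y = 0.
- tray: Steel tray 231 x 66 mm, rim and inner walls 14 mm high, fixed, at any yaw, left or right; four empty bays in a row, 54 mm along it, 60 mm across, floors 4 mm above the desk. Origin on the desk under the row's middle; x axis along the row, towards the end with the flat finger loop (sticks out 38 mm, 8 mm high). Bay centres: first (by the loop) x = +85.5, then +28.5, -28.5, fourth -85.5 mm; y = 0.
- cups: Nested stack of three white plastic medicine cups, 40 mm wide, 42 mm high, loose on the desk at the robot's side of the work; to be left alone. Origin under its centre.
- syringe_mid (a point): Capped syringe, about 150 mm long and 16 mm thick, lying loose in a shallow steel dish (200 x 90 mm, 18 mm high) at the far side of the work; to be left alone. The point lies on its axis near mid-length, 8 mm above the dish floor.
- scanner: Black hand scanner on a round stand 96 mm wide, about 165 mm high, standing loose at the robot's right; to be left alone. Origin under its stand's centre.

How it is judged (in metres and radians):
On the way, in this order (a step that is already met when the one before it is completed fails the run):
1. the first bottle of the row stands in the tray's first bay, those before it still in theirs and those after it still in the rack (((x of small_vial_mid in the frame of tray between 0.0675 and 0.1035 m and y of small_vial_mid in the frame of tray between -0.022 and 0.022 m and z of small_vial_mid in the frame of tray below 0.05 m) or (x of large_vial_mid in the frame of tray between 0.0675 and 0.1035 m and y of large_vial_mid in the frame of tray between -0.022 and 0.022 m and z of large_vial_mid in the frame of tray below 0.05 m) or (x of dropper_mid in the frame of tray between 0.0675 and 0.1035 m and y of dropper_mid in the frame of tray between -0.022 and 0.022 m and z of dropper_mid in the frame of tray below 0.05 m) or (x of tablets_mid in the frame of tray between 0.0675 and 0.1035 m and y of tablets_mid in the frame of tray between -0.022 and 0.022 m and z of tablets_mid in the frame of tray below 0.05 m)) and ((x of small_vial_mid in the frame of rack between 0.0125 and 0.0445 m and distance of small_vial_mid from where it was at the start of the episode below 0.02 m) or (x of large_vial_mid in the frame of rack between 0.0125 and 0.0445 m and distance of large_vial_mid from where it was at the start of the episode below 0.02 m) or (x of dropper_mid in the frame of rack between 0.0125 and 0.0445 m and distance of dropper_mid from where it was at the start of the episode below 0.02 m) or (x of tablets_mid in the frame of rack between 0.0125 and 0.0445 m and distance of tablets_mid from where it was at the start of the episode below 0.02 m)) and ((x of small_vial_mid in the frame of rack between -0.0445 and -0.0125 m and distance of small_vial_mid from where it was at the start of the episode below 0.02 m) or (x of large_vial_mid in the frame of rack between -0.0445 and -0.0125 m and distance of large_vial_mid from where it was at the start of the episode below 0.02 m) or (x of dropper_mid in the frame of rack between -0.0445 and -0.0125 m and distance of dropper_mid from where it was at the start of the episode below 0.02 m) or (x of tablets_mid in the frame of rack between -0.0445 and -0.0125 m and distance of tablets_mid from where it was at the start of the episode below 0.02 m)) and ((x of small_vial_mid in the frame of rack between -0.1015 and -0.0695 m and distance of small_vial_mid from where it was at the start of the episode below 0.02 m) or (x of large_vial_mid in the frame of rack between -0.1015 and -0.0695 m and distance of large_vial_mid from where it was at the start of the episode below 0.02 m) or (x of dropper_mid in the frame of rack between -0.1015 and -0.0695 m and distance of dropper_mid from where it was at the start of the episode below 0.02 m) or (x of tablets_mid in the frame of rack between -0.1015 and -0.0695 m and distance of tablets_mid from where it was at the start of the episode below 0.02 m))), for 0.2 s.
2. the second bottle of the row stands in the tray's second bay, those before it still in theirs and those after it still in the rack (((x of small_vial_mid in the frame of tray between 0.0675 and 0.1035 m and y of small_vial_mid in the frame of tray between -0.022 and 0.022 m and z of small_vial_mid in the frame of tray below 0.05 m) or (x of large_vial_mid in the frame of tray between 0.0675 and 0.1035 m and y of large_vial_mid in the frame of tray between -0.022 and 0.022 m and z of large_vial_mid in the frame of tray below 0.05 m) or (x of dropper_mid in the frame of tray between 0.0675 and 0.1035 m and y of dropper_mid in the frame of tray between -0.022 and 0.022 m and z of dropper_mid in the frame of tray below 0.05 m) or (x of tablets_mid in the frame of tray between 0.0675 and 0.1035 m and y of tablets_mid in the frame of tray between -0.022 and 0.022 m and z of tablets_mid in the frame of tray below 0.05 m)) and ((x of small_vial_mid in the frame of tray between 0.0105 and 0.0465 m and y of small_vial_mid in the frame of tray between -0.022 and 0.022 m and z of small_vial_mid in the frame of tray below 0.05 m) or (x of large_vial_mid in the frame of tray between 0.0105 and 0.0465 m and y of large_vial_mid in the frame of tray between -0.022 and 0.022 m and z of large_vial_mid in the frame of tray below 0.05 m) or (x of dropper_mid in the frame of tray between 0.0105 and 0.0465 m and y of dropper_mid in the frame of tray between -0.022 and 0.022 m and z of dropper_mid in the frame of tray below 0.05 m) or (x of tablets_mid in the frame of tray between 0.0105 and 0.0465 m and y of tablets_mid in the frame of tray between -0.022 and 0.022 m and z of tablets_mid in the frame of tray below 0.05 m)) and ((x of small_vial_mid in the frame of rack between -0.0445 and -0.0125 m and distance of small_vial_mid from where it was at the start of the episode below 0.02 m) or (x of large_vial_mid in the frame of rack between -0.0445 and -0.0125 m and distance of large_vial_mid from where it was at the start of the episode below 0.02 m) or (x of dropper_mid in the frame of rack between -0.0445 and -0.0125 m and distance of dropper_mid from where it was at the start of the episode below 0.02 m) or (x of tablets_mid in the frame of rack between -0.0445 and -0.0125 m and distance of tablets_mid from where it was at the start of the episode below 0.02 m)) and ((x of small_vial_mid in the frame of rack between -0.1015 and -0.0695 m and distance of small_vial_mid from where it was at the start of the episode below 0.02 m) or (x of large_vial_mid in the frame of rack between -0.1015 and -0.0695 m and distance of large_vial_mid from where it was at the start of the episode below 0.02 m) or (x of dropper_mid in the frame of rack between -0.1015 and -0.0695 m and distance of dropper_mid from where it was at the start of the episode below 0.02 m) or (x of tablets_mid in the frame of rack between -0.1015 and -0.0695 m and distance of tablets_mid from where it was at the start of the episode below 0.02 m))), for 0.2 s.
3. the third bottle of the row stands in the tray's third bay, those before it still in theirs and those after it still in the rack (((x of small_vial_mid in the frame of tray between 0.0675 and 0.1035 m and y of small_vial_mid in the frame of tray between -0.022 and 0.022 m and z of small_vial_mid in the frame of tray below 0.05 m) or (x of large_vial_mid in the frame of tray between 0.0675 and 0.1035 m and y of large_vial_mid in the frame of tray between -0.022 and 0.022 m and z of large_vial_mid in the frame of tray below 0.05 m) or (x of dropper_mid in the frame of tray between 0.0675 and 0.1035 m and y of dropper_mid in the frame of tray between -0.022 and 0.022 m and z of dropper_mid in the frame of tray below 0.05 m) or (x of tablets_mid in the frame of tray between 0.0675 and 0.1035 m and y of tablets_mid in the frame of tray between -0.022 and 0.022 m and z of tablets_mid in the frame of tray below 0.05 m)) and ((x of small_vial_mid in the frame of tray between 0.0105 and 0.0465 m and y of small_vial_mid in the frame of tray between -0.022 and 0.022 m and z of small_vial_mid in the frame of tray below 0.05 m) or (x of large_vial_mid in the frame of tray between 0.0105 and 0.0465 m and y of large_vial_mid in the frame of tray between -0.022 and 0.022 m and z of large_vial_mid in the frame of tray below 0.05 m) or (x of dropper_mid in the frame of tray between 0.0105 and 0.0465 m and y of dropper_mid in the frame of tray between -0.022 and 0.022 m and z of dropper_mid in the frame of tray below 0.05 m) or (x of tablets_mid in the frame of tray between 0.0105 and 0.0465 m and y of tablets_mid in the frame of tray between -0.022 and 0.022 m and z of tablets_mid in the frame of tray below 0.05 m)) and ((x of small_vial_mid in the frame of tray between -0.0465 and -0.0105 m and y of small_vial_mid in the frame of tray between -0.022 and 0.022 m and z of small_vial_mid in the frame of tray below 0.05 m) or (x of large_vial_mid in the frame of tray between -0.0465 and -0.0105 m and y of large_vial_mid in the frame of tray between -0.022 and 0.022 m and z of large_vial_mid in the frame of tray below 0.05 m) or (x of dropper_mid in the frame of tray between -0.0465 and -0.0105 m and y of dropper_mid in the frame of tray between -0.022 and 0.022 m and z of dropper_mid in the frame of tray below 0.05 m) or (x of tablets_mid in the frame of tray between -0.0465 and -0.0105 m and y of tablets_mid in the frame of tray between -0.022 and 0.022 m and z of tablets_mid in the frame of tray below 0.05 m)) and ((x of small_vial_mid in the frame of rack between -0.1015 and -0.0695 m and distance of small_vial_mid from where it was at the start of the episode below 0.02 m) or (x of large_vial_mid in the frame of rack between -0.1015 and -0.0695 m and distance of large_vial_mid from where it was at the start of the episode below 0.02 m) or (x of dropper_mid in the frame of rack between -0.1015 and -0.0695 m and distance of dropper_mid from where it was at the start of the episode below 0.02 m) or (x of tablets_mid in the frame of rack between -0.1015 and -0.0695 m and distance of tablets_mid from where it was at the start of the episode below 0.02 m))), for 0.2 s.
At the end, for the whole second after the job is handed in: One bottle in each of the tray's four bays, in the order of the row in the rack: axis within 18 mm of the bay's centre along the row and 22 mm across it, base within 6 mm of the bay floor height, upright within 0.12 rad, released and at rest ((x of small_vial_mid in the frame of tray between 0.0675 and 0.1035 m or x of large_vial_mid in the frame of tray between 0.0675 and 0.1035 m or x of dropper_mid in the frame of tray between 0.0675 and 0.1035 m or x of tablets_mid in the frame of tray between 0.0675 and 0.1035 m) and (x of small_vial_mid in the frame of tray between 0.0105 and 0.0465 m or x of large_vial_mid in the frame of tray between 0.0105 and 0.0465 m or x of dropper_mid in the frame of tray between 0.0105 and 0.0465 m or x of tablets_mid in the frame of tray between 0.0105 and 0.0465 m) and (x of small_vial_mid in the frame of tray between -0.0465 and -0.0105 m or x of large_vial_mid in the frame of tray between -0.0465 and -0.0105 m or x of dropper_mid in the frame of tray between -0.0465 and -0.0105 m or x of tablets_mid in the frame of tray between -0.0465 and -0.0105 m) and (x of small_vial_mid in the frame of tray between -0.1035 and -0.0675 m or x of large_vial_mid in the frame of tray between -0.1035 and -0.0675 m or x of dropper_mid in the frame of tray between -0.1035 and -0.0675 m or x of tablets_mid in the frame of tray between -0.1035 and -0.0675 m) and y of small_vial_mid in the frame of tray between -0.022 and 0.022 m and y of large_vial_mid in the frame of tray between -0.022 and 0.022 m and y of dropper_mid in the frame of tray between -0.022 and 0.022 m and y of tablets_mid in the frame of tray between -0.022 and 0.022 m and z of small_vial_mid in the frame of tray between 0.028 and 0.04 m and z of large_vial_mid in the frame of tray between 0.033 and 0.045 m and z of dropper_mid in the frame of tray between 0.034 and 0.046 m and z of tablets_mid in the frame of tray between 0.03 and 0.042 m and angle between each of small_vial_mid, large_vial_mid, dropper_mid, tablets_mid's own z axis and vertical below 0.12 rad and linear speed of each of small_vial, large_vial, dropper, tablets below 0.02 m/s); the robot touches nothing.
It fails at once if a bottle is tipped over (angle between any of small_vial_mid, large_vial_mid, dropper_mid, tablets_mid's own z axis and vertical above 0.7 rad).
It fails at once if a bottle is dropped: it falls free from more than about 18 mm ((linear speed of small_vial above 0.6 m/s and contact force between the fingers and small_vial below 0.05 N) or (linear speed of large_vial above 0.6 m/s and contact force between the fingers and large_vial below 0.05 N) or (linear speed of dropper above 0.6 m/s and contact force between the fingers and dropper below 0.05 N) or (linear speed of tablets above 0.6 m/s and contact force between the fingers and tablets below 0.05 N)).
It fails at once if the cups, the syringe or the scanner are moved more than 25 mm (distance of any of cups, syringe_mid, scanner from where it was at the start of the episode above 0.025 m).
It also fails if it takes over 112 s, if anything falls off the work surface, if the arm or the gripper's body presses on something with over 40 N, if the wrist force passes 120 N, or if a joint passes its speed limit or range.

## Working session

There is one attempt and no reset: what is moved stays moved. The work goes in short steps, Python scripts to look and compute and a tool call to move; the robot and the scene stay as the last step left them, time stands still between calls to the robot, and variables do not carry over. Pictures are saved under pics/ and viewed, and the job is handed in when it is done.

Besides the shell and the picture viewer there is one more tool, called after "Emit:" in YAML: its name, and indented under it one key for each argument. send_rows: Moves the arm, as the interface text tells. Its arguments: {"type":"object","properties":{"motion":{"type":"array"},"grip_force":{"type":"number"}},"required":["motion"]}

```bash
ls; mkdir -p pics; python3 - <<'E'
from cell import env
import cv2
s=env.observe();print(s)
for n in ["scene","top","wrist"]:
    f=env.grab_frame(n); cv2.imwrite(f"pics/{n}0.png",f["color"][:,:,::-1]);print(n,f["fx"],f["cx"],f.get("R"),f.get("t"),f.get("tool_from_camera"))
    for t in ["rack","tray","small_vial_mid","large_vial_mid","dropper_mid","tablets_mid","cups","scanner","syringe_mid"]:
        print(t,[(round(d["score"],2),[round(float(v),1) for v in d["position"]]) for d in env.landmark_of(f,t)[:2]])
E
```

```text
pics
{'time_s': 0.0, 'q': array([-1.35659301e+00,  3.00478865e-01,  1.52161349e+00, -5.93866981e-08,
        1.32068616e+00, -6.66000884e-02]), 'qvel': array([-0.00026662, -0.00124712,  0.00021541,  0.00014573, -0.00076861,
       -0.00048788]), 'joint_efforts': array([-2.46214346e-03, -5.43508780e+01, -3.61796665e+01, -1.67991716e-04,
        4.00390680e-03, -2.20114828e-05]), 'tcp_pos': array([ 152.36565537, -528.22143105,  230.70334316]), 'orientation': array([-3.10950795e+00, -4.39471755e-01,  1.37387015e-04]), 'force': array([-1.42853541,  0.06833326, -0.01093957]), 'ft_torque': array([ 0.03719132, -0.01518155, -0.04730736]), 'width': 85.35114843105194}
scene 383.12349648724967 321.93826304930536 [[-0.03207875  0.99942674  0.01082349]
 [ 0.66649991  0.02946004 -0.7449228 ]
 [-0.74481463 -0.01668233 -0.66706287]] [ 119.21743158 -336.5290775  1330.21068455] None
rack [(0.79, [528.8, -196.3, -2.8])]
tray [(0.88, [568.8, 170.9, -2.5])]
small_vial_mid [(0.79, [528.7, -168.9, 32.7])]
large_vial_mid [(0.97, [522.6, -108.8, 40.1])]
dropper_mid [(0.71, [526.2, -280.4, 42.4])]
tablets_mid
[... 557 characters left out ...]
]
dropper_mid [(0.56, [534.8, -281.1, 38.7]), (0.39, [620.8, -498.4, -2.6])]
tablets_mid [(0.5, [531.6, -224.5, 34.4])]
cups [(0.6, [788.3, 1.6, 10.7]), (0.55, [391.7, 14.3, 0.2])]
scanner [(0.87, [621.2, -496.2, -1.8])]
syringe_mid [(0.69, [785.6, -1.6, 9.7])]
wrist 287.75127354893414 315.43388639027523 None None [[-3.73033535e-05 -9.46301951e-01 -3.23284111e-01  8.38456905e+01]
 [ 9.99999972e-01 -1.10864217e-04  2.09127730e-04 -2.11202063e-01]
 [-2.33738619e-04 -3.23284094e-01  9.46301929e-01 -1.42289509e+02]
 [ 0.00000000e+00  0.00000000e+00  0.00000000e+00  1.00000000e+00]]
rack []
tray []
small_vial_mid []
large_vial_mid []
dropper_mid []
tablets_mid []
cups []
scanner []
syringe_mid []
```

View pics/top0.png

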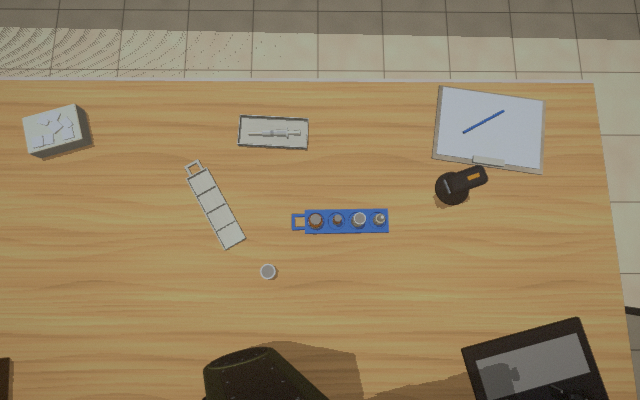

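View pics/scene0.png

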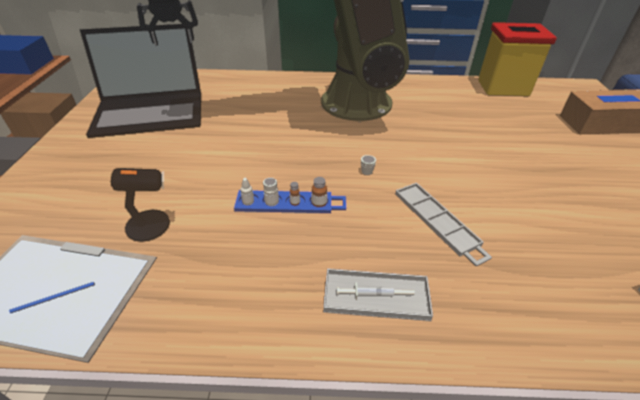

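The top view shows the blue rack at about (340,221) with its loop at the left (298,222). The row runs large vial (316), small vial (337), tablets (359), dropper (380). The tray is at about (215,208), with its loop at the upper left (193,167). Next I'll fit the poses of the two holders.

```bash
cat > h.py <<'E'
from cell import env
import numpy as np, cv2
from scipy.spatial.transform import Rotation as Ro
def cam(f,s=None):
    """returns Rcw (cam->world), c"""
    if f.get("R") is not None:
        R=np.array(f["R"]);return R.T,-R.T@np.array(f["t"])
    T=np.array(f["tool_from_camera"]);Rt=Ro.from_rotvec(s["orientation"]).as_matrix()
    return Rt@T[:3,:3],Rt@T[:3,3]+s["tcp_pos"]
def toplane(f,px,z,s=None):
    R,c=cam(f,s);px=np.atleast_2d(px)
    d=np.c_[(px[:,0]-f["cx"])/f["fx"],(px[:,1]-f["cy"])/f["fy"],np.ones(len(px))]@R.T
    return c+d*((z-c[2])/d[:,2])[:,None]
def proj(f,X,s=None):
    R,c=cam(f,s);p=(np.atleast_2d(X)-c)@R
    return np.c_[p[:,0]/p[:,2]*f["fx"]+f["cx"],p[:,1]/p[:,2]*f["fy"]+f["cy"]]
def holder(f,name,ztop,s=None):
    out=[]
    for r in env.silhouettes(f,name)[:1]:
        m=r["region"].astype(np.uint8)
        cs,_=cv2.findContours(m,cv2.RETR_EXTERNAL,cv2.CHAIN_APPROX_NONE)
        c=max(cs,key=cv2.contourArea)[:,0].astype(float)
        w=toplane(f,c,ztop,s)[:,:2]
        (cx,cy),(a,b),_=rect=cv2.minAreaRect(w.astype(np.float32))
        bp=cv2.boxPoints(rect);e0=bp[1]-bp[0];e1=bp[2]-bp[1]
        e=e0 if np.linalg.norm(e0)>np.linalg.norm(e1) else e1
        out.append((r["score"],m.sum(),np.round([cx,cy,a,b],1),np.degrees(np.arctan2(e[1],e[0]))))
    return out
E
python3 - <<'E'
from h import *
for n in ["top","scene"]:
    f=env.grab_frame(n)
    for t,z in [("rack",12),("tray",14)]:
        o=holder(f,t,z);print(n,t,o)
    if n=="top": im=f["color"][:,:,::-1]; cv2.imwrite("pics/top_crop.png",cv2.resize(im[150:290,170:410],None,fx=3.3,fy=3.3,interpolation=cv2.INTER_CUBIC))
    else: cv2.imwrite("pics/sc_crop.png",cv2.resize(f["color"][150:280,220:500,::-1],None,fx=2.8,fy=2.8,interpolation=cv2.INTER_CUBIC))
E
```

```text
top rack [(0.92, np.uint64(1653), array([ 527.8, -180. ,   69.3,  267.9]), np.float32(-89.01284))]
top tray [(0.91, np.uint64(2093), array([579. , 174.2, 266.2,  70.9]), np.float32(30.841314))]
scene rack [(0.79, np.uint64(1476), array([ 535.2, -179.3,   77.8,  266.2]), np.float32(-89.16787))]
scene tray []
```

View pics/top_crop.png

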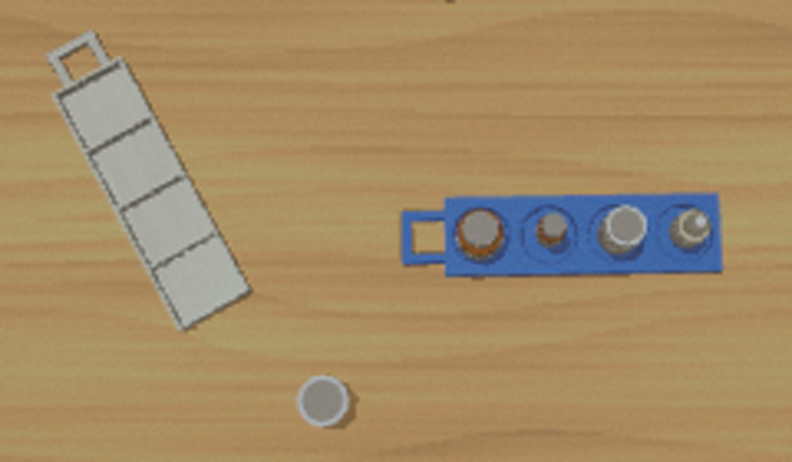

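View pics/sc_crop.png

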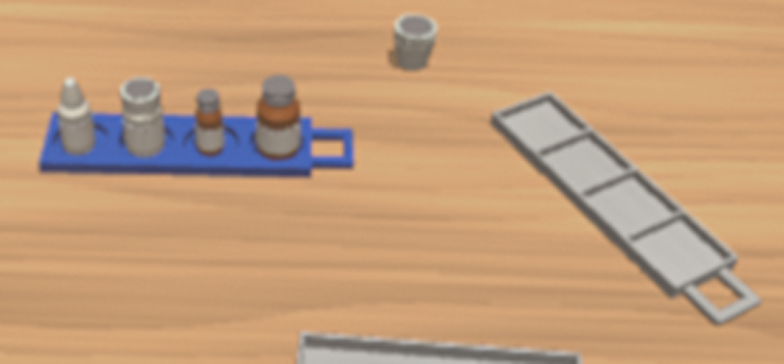

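The order is confirmed: large vial, small vial, tablets, dropper. I'll go above the rack for a closer look with the wrist camera.

```bash
cat >> h.py <<'E'
def go(x,y,z,yawy,s=None,q=True):
    """shift/turn (m,rad) in tool axes to reach world tcp, pointing down, tool y at yawy deg"""
    s=s or env.observe();R=Ro.from_rotvec(s["orientation"]).as_matrix()
    a=np.radians(yawy);Y=np.array([np.cos(a),np.sin(a),0]);Z=np.array([0,0,-1.]);X=np.cross(Y,Z)
    G=np.c_[X,Y,Z]
    d=R.T@(np.array([x,y,z])-s["tcp_pos"])/1000;r=Ro.from_matrix(R.T@G).as_rotvec()
    n=max(np.linalg.norm(d)/.0417,np.degrees(np.linalg.norm(r))/7.16)
    print("go",np.round(d,4).tolist(),np.round(r,4).tolist(),"rows>=%.1f"%n)
E
python3 - <<'E'
from h import *
f=env.grab_frame("top")
def cor(c): return toplane(f,np.array(c)/3.3+[170,150]-0.35,0)
c=lambda l,z:toplane(f,(np.array(l)+.5)/3.3-.5+[170,150],z)[:,:2]
t=c([(55,94),(123,60),(252,290),(183,330)],14);print(t.mean(0),t);d=(t[0]+t[1]-t[2]-t[3]);print(np.degrees(np.arctan2(d[1],d[0])),np.linalg.norm(d)/2)
t=c([(446,198),(446,276),(722,271),(719,193)],12);print(t.mean(0),t);d=(t[0]+t[1]-t[2]-t[3]);print(np.degrees(np.arctan2(d[1],d[0])),np.linalg.norm(d)/2)
go(527,-190,231,1)
E
```

```text
[563.97597266 165.12499387] [[647.7531749  251.67018711]
 [677.76941838 195.51964331]
 [481.65394679  78.84094944]
 [448.72735056 134.46919561]]
30.62081226076789 229.58459823401424
[ 528.80526068 -196.93826486] [[ 559.33006472  -81.42004827]
 [ 493.64391618  -81.78542803]
 [ 498.15570356 -312.42897505]
 [ 564.09135826 -312.11860809]]
91.15150309733494 230.71764647151434
go [0.4537, -0.2214, 0.0003] [0.0001, 0.0, -1.3074] rows>=12.1
```

Emit:
send_rows:
  motion:
    - [0.454,-0.221,0,0,0,-1.307,1]
    - [0.454,-0.221,0,0,0,-1.307,1]
    - [0.454,-0.221,0,0,0,-1.307,1]
    - [0.454,-0.221,0,0,0,-1.307,1]
    - [0.454,-0.221,0,0,0,-1.307,1]
  grip_force: 30

```text
time_s: 2.27
tcp_pos: [308.2, -387.4, 231.4]
orientation: [2.821, 1.383, 0.0]
force: [1.0, -0.7, 0.4]
width: 85.3
```

```bash
python3 - <<'E'
from h import *
s=env.observe();print(s["time_s"],s["tcp_pos"])
go(527,-190,231,1)
E
```

```text
2.2667 [ 308.18865571 -387.39665797  231.4484038 ]
go [0.2901, 0.0521, 0.0004] [0.0003, 0.0002, -0.6767] rows>=7.1
```

Emit:
send_rows:
  motion:
    - [0.29,0.052,0,0,0,-0.677,1]
    - [0.29,0.052,0,0,0,-0.677,1]
    - [0.29,0.052,0,0,0,-0.677,1]
    - [0.29,0.052,0,0,0,-0.677,1]
    - [0.29,0.052,0,0,0,-0.677,1]

```text
time_s: 2.68
tcp_pos: [463.9, -248.5, 231.5]
orientation: [2.258, 2.183, 0.0]
force: [-0.0, -0.8, -0.2]
width: 85.5
```

```bash
python3 - <<'E'
from h import *
go(527,-190,231,1)
E
```

```text
go [0.0606, 0.0611, 0.0005] [0.0004, 0.0003, -0.0513] rows>=2.1
```

Emit:
send_rows:
  motion:
    - [0.03,0.03,0,0,0,-0.05,1]
    - [0.06,0.061,0,0,0,-0.05,1]
    - [0.06,0.061,0,0,0,-0.05,1]
    - [0.06,0.061,0,0,0,-0.05,1]
    - [0.06,0.061,0,0,0,-0.05,1]

```text
time_s: 3.1
tcp_pos: [525.6, -192.9, 231.1]
orientation: [-2.21, -2.233, 0.001]
force: [-1.4, 0.2, 0.4]
width: 85.4
```

```bash
python3 - <<'E'
from h import *
s=env.observe();print(s["tcp_pos"],s["orientation"])
f=env.grab_frame("wrist");np.savez("w1.npz",rz=f["range_z"],c=f["color"])
print(f["fx"],f["fy"],f["cx"],f["cy"])
cv2.imwrite("pics/w1.png",f["color"][:,:,::-1])
for t in ["rack","large_vial_mid","small_vial_mid","tablets_mid","dropper_mid"]:
    print(t,[(round(d["score"],2),np.round(d["position"],1)) for d in env.landmark_of(f,t)[:2]])
print(holder(f,"rack",12,s))
# depth: top caps
R,c=cam(f,s);v,u=np.mgrid[0:400,0:640];z=f["range_z"]
P=np.stack([(u-f["cx"])/f["fx"]*z,(v-f["cy"])/f["fy"]*z,z],-1)@R.T+c
for lo,hi,nm,x0,x1 in [(71,78,"large",-145,-80),(60,68,"small",-195,-145),(64,72,"tab",-250,-200),(55,80,"drop",-310,-255)]:
    m=(P[...,2]>lo)&(P[...,2]<hi)&(P[...,1]>x0)&(P[...,1]<x1)&(abs(P[...,0]-530)<40)&(z>0)
    q=P[m];print(nm,len(q),q.mean(0) if len(q) else 0, (q.min(0)+q.max(0))/2 if len(q) else 0)
E
```

```text
[ 525.63629614 -192.90112981  231.05421224] [-2.20959983e+00 -2.23264253e+00  6.05739024e-04]
287.75127354893414 287.75127354893414 315.43388639027523 203.1611945822873
rack [(0.85, array([ 5.254e+02, -1.947e+02, -5.000e-01])), (0.16, array([ 527.3, -106.7,   42.9]))]
large_vial_mid [(0.69, array([ 528.3, -108.4,   39.1]))]
small_vial_mid [(0.65, array([ 526.1, -165.6,   36.4]))]
tablets_mid [(0.96, array([ 526.2, -223.5,   37.5]))]
dropper_mid [(0.81, array([ 531.5, -278.9,   41.8]))]
[(0.7, np.uint64(6656), array([ 528.2, -177.2,   66. ,  266.6]), np.float32(-89.03065))]
large 646 [ 525.72063042 -108.5846166    73.76809933] [ 525.3537172  -108.69212627   73.85930379]
small 254 [ 529.8193332  -167.27922158   63.60978137] [ 530.22232531 -167.48678759   63.25530184]
tab 612 [ 528.59324182 -223.54835806   68.00911721] [ 528.16952079 -224.32781311   67.28910344]
drop 210 [ 531.18748842 -278.11980771   67.43058354] [ 531.33793321 -279.48460266   66.48071518]
```

View pics/w1.png

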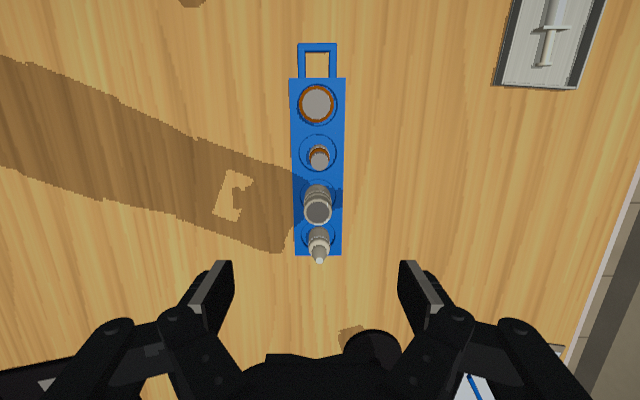

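The wrist view shows the row with the large vial at (317,104), small vial (319,157), tablets (317,210) and dropper (319,245), and the loop at the top. The depth fits agree with the network's positions. I'll descend on the large vial.

```bash
python3 - <<'E'
from h import *
go(526,-108.6,100,1)
E
```

```text
go [0.0848, 0.0011, 0.1314] [0.0002, 0.0001, -0.0086] rows>=3.8
```

Emit:
send_rows:
  motion:
    - [0.022,0.001,0.032,0,0,-0.009,1]
    - [0.044,0.001,0.065,0,0,-0.009,1]
    - [0.065,0.001,0.1,0,0,-0.009,1]
    - [0.085,0.001,0.131,0,0,-0.009,1]
    - [0.085,0.001,0.131,0,0,-0.009,1]

```text
time_s: 3.87
tcp_pos: [523.1, -104.7, 94.7]
orientation: [-2.193, -2.239, 0.006]
force: [-1.2, 0.2, -0.8]
width: 85.7
```

```bash
python3 - <<'E'
from h import *
go(526,-108.6,20,1)
s=env.observe();f=env.grab_frame("wrist");cv2.imwrite("pics/w2.png",f["color"][:,:,::-1])
print([(round(d["score"],2),np.round(d["position"],1)) for d in env.landmark_of(f,"large_vial_mid")[:2]],s["tcp_pos"])
E
```

```text
go [-0.0042, 0.0034, 0.0746] [-0.0085, -0.0029, 0.0032] rows>=1.8
[(0.79, array([ 529.3, -106.1,   38.7]))] [ 523.14027783 -104.65519776   94.68000553]
```

View pics/w2.png

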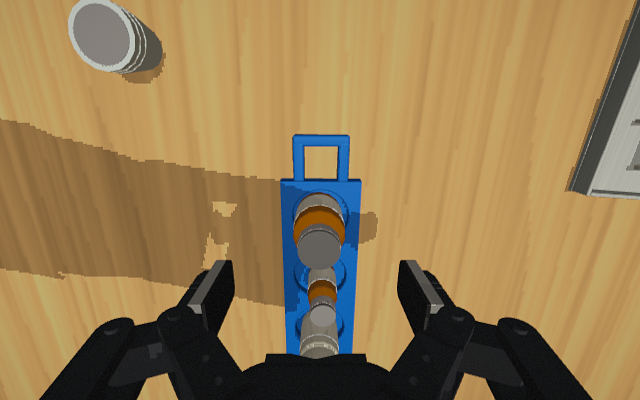

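The vial's cap at (318,247) sits midway between the pads (233 and 398). I'll correct the small drift and descend.

```bash
python3 - <<'E'
from h import *
print(env.observe()["tcp_pos"]);go(526.5,-108.3,21,1)
E
```

```text
[ 525.91451292 -107.5963641   100.0469516 ]
go [-0.0007, 0.0007, 0.079] [-0.0013, -0.0003, 0.0024] rows>=1.9
```

Emit:
send_rows:
  motion:
    - [-0.001,0.001,0.02,0,0,0,1]
    - [-0.001,0.001,0.042,0,0,0,1]
    - [-0.001,0.001,0.065,0,0,0,1]
    - [-0.001,0.001,0.079,0,0,0,1]
    - [-0.001,0.001,0.079,0,0,0,1]

```text
time_s: 4.38
tcp_pos: [526.7, -109.7, 20.3]
orientation: [-2.201, -2.24, 0.001]
force: [-0.4, -0.3, -0.7]
width: 85.1
```

Emit:
send_rows:
  motion:
    - [0,0,0,0,0,0,1]
    - [0,0,0,0,0,0,0.3]
    - [0,0,0,0,0,0,0]
    - [0,0,0,0,0,0,-0.2]
    - [0,0,0,0,0,0,-0.4]

```text
time_s: 4.8
tcp_pos: [527.4, -108.9, 22.2]
orientation: [2.2, 2.242, 0.001]
force: [-2.6, 0.4, 2.7]
width: 38.8
```

Emit:
send_rows:
  motion:
    - [0,0,0,0,0,0,-0.5]
    - [0,0,0,0,0,0,-0.6]
    - [0,0,0,0,0,0,-0.7]
    - [0,0,0,0,0,0,-0.8]
    - [0,0,0,0,0,0,-0.8]

```text
time_s: 5.22
tcp_pos: [527.4, -108.9, 22.2]
orientation: [2.199, 2.242, 0.001]
force: [-2.3, 0.6, 8.6]
width: 37.0
```

```bash
python3 - <<'E'
from h import *
s=env.observe();print(s["tcp_pos"],s["width"],s["force"])
f=env.grab_frame("wrist");cv2.imwrite("pics/w3.png",f["color"][:,:,::-1])
E
```

```text
[ 527.42490276 -108.85624349   22.23746032] 37.01061438485714 [-2.32824284  0.55806847  8.62275622]
```

View pics/w3.png

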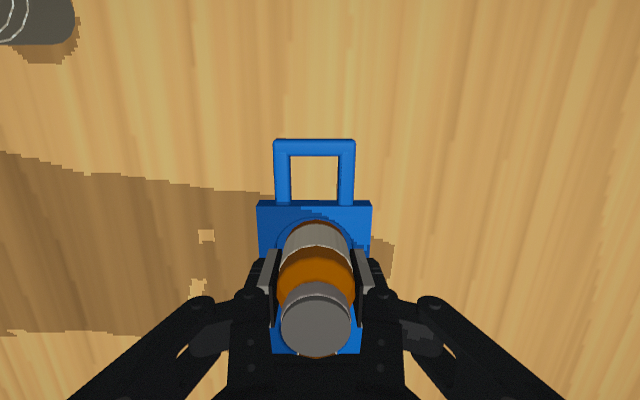

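Gripped at 37.0 mm, with the vial between the pads at (317,300). I'll lift it.

Emit:
send_rows:
  motion:
    - [0,0,-0.01,0,0,0,-0.9]
    - [0,0,-0.03,0,0,0,-0.9]
    - [0,0,-0.055,0,0,0,-0.9]
    - [0,0,-0.085,0,0,0,-0.9]
    - [0,0,-0.12,0,0,0,-0.9]
  grip_force: 35

```text
time_s: 5.68
tcp_pos: [526.3, -108.5, 142.3]
orientation: [-2.199, -2.241, 0.001]
force: [0.9, -0.2, -0.5]
width: 37.0
```

```bash
python3 - <<'E'
from h import *
s=env.observe();print(s["tcp_pos"],s["width"],s["force"])
f=env.grab_frame("scene");cv2.imwrite("pics/s3.png",f["color"][100:300,200:520,::-1])
go(637.5,208.7,160,-59.3)
E
```

```text
[ 526.34451194 -108.46680647  142.27469957] 36.98745287454866 [ 0.88168398 -0.18940963 -0.51109976]
go [0.3157, 0.1145, -0.0098] [0.0087, -0.0021, 1.0542] rows>=8.4
```

View pics/s3.png

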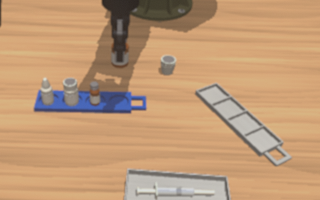

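The large vial is lifted clear (in this crop at about (120,60)), and the other three still stand in the rack. Now carrying it to above bay 1.

Emit:
send_rows:
  motion:
    - [0.02,0.007,0,0,0,0.09,-0.9]
    - [0.05,0.018,0,0,0,0.2,-0.9]
    - [0.085,0.03,0,0,0,0.31,-0.9]
    - [0.12,0.043,0,0,0,0.42,-0.9]
    - [0.155,0.056,0,0,0,0.53,-0.9]

```text
time_s: 6.15
tcp_pos: [580.4, 49.0, 142.0]
orientation: [2.715, 1.58, 0.001]
force: [0.7, -0.7, -0.8]
width: 36.9
```

```bash
python3 - <<'E'
from h import *
go(637.5,208.7,150,-59.3)
E
```

```text
go [0.167, -0.0293, -0.008] [0.0004, -0.0005, 0.5182] rows>=4.1
```

Emit:
send_rows:
  motion:
    - [0.034,-0.006,0,0,0,0.11,-0.9]
    - [0.067,-0.012,0,0,0,0.22,-0.9]
    - [0.1,-0.018,-0.004,0,0,0.33,-0.9]
    - [0.135,-0.023,-0.008,0,0,0.44,-0.9]
    - [0.165,-0.029,-0.008,0,0,0.518,-0.9]

```text
time_s: 6.57
tcp_pos: [636.2, 207.6, 150.7]
orientation: [-3.029, -0.832, -0.003]
force: [0.1, -0.9, -0.8]
width: 37.1
```

Emit:
send_rows:
  motion:
    - [0,0,0,0,0,0,-0.9]
    - [0,0,0,0,0,0,-0.9]
    - [0,0,0,0,0,0,-0.9]

```text
time_s: 6.82
tcp_pos: [635.3, 205.1, 149.2]
orientation: [3.026, 0.842, -0.001]
force: [-0.3, -1.0, -1.4]
width: 36.6
```

```bash
python3 - <<'E'
from h import *
s=env.observe();print(s["tcp_pos"],s["width"])
f=env.grab_frame("wrist");im=f["color"][:,:,::-1].copy()
a=np.radians(30.7);C=np.array([564,165]);ux=np.array([np.cos(a),np.sin(a)]);uy=np.array([-ux[1],ux[0]])
for k in (85.5,28.5,-28.5,-85.5):
    q=[np.r_[C+ux*(k+i)+uy*j,14] for i,j in((-27,-30),(27,-30),(27,30),(-27,30))]
    cv2.polylines(im,[np.round(proj(f,q,s)).astype(np.int32)],True,(0,0,255),1)
cv2.imwrite("pics/w4.png",im)
print(holder(f,"tray",14,s))
print([(round(d["score"],2),np.round(d["position"],1)) for t in("tray","large_vial_mid") for d in env.landmark_of(f,t)[:2]])
go(637.5,208.7,60,-59.3)
E
```

```text
[635.28965668 205.05459878 149.24477667] 36.61964392721591
[(0.76, np.uint64(5759), array([635.9, 211.1, 139.5,  66. ]), np.float32(30.287943))]
[(0.9, array([640.6, 206.9, 167. ]))]
go [0.0038, -0.0027, 0.0896] [0.0, -0.0001, 0.0052] rows>=2.2
```

View pics/w4.png

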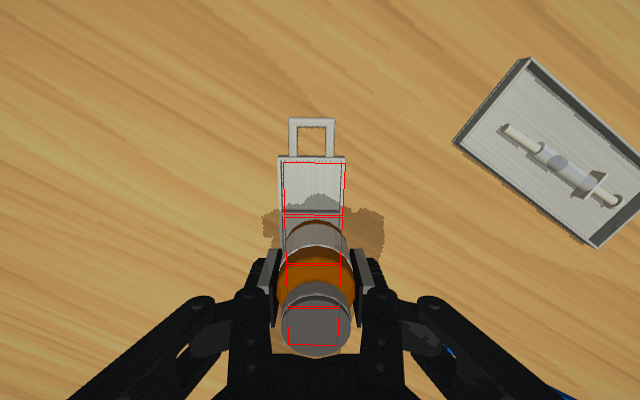

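The overlay sits about 2–3 px right of and below the real bay (real inner edges are u 281–343, top v 159). I'll nudge the tray estimate to centre (564.5,167.5), yaw 30.4°, which puts bay 1 at (638.2,210.8).

```bash
python3 - <<'E'
from h import *
print(env.observe()["tcp_pos"]);go(638.2,210.8,60,-59.6)
E
```

```text
[635.56371145 204.43637475 149.59035205]
go [0.0055, -0.0041, 0.0896] [0.0, -0.0001, 0.0104] rows>=2.2
```

Emit:
send_rows:
  motion:
    - [0.005,-0.004,0.015,0,0,0.01,-0.9]
    - [0.005,-0.004,0.035,0,0,0.01,-0.9]
    - [0.005,-0.004,0.058,0,0,0.01,-0.9]
    - [0.005,-0.004,0.078,0,0,0.01,-0.9]
    - [0.005,-0.004,0.09,0,0,0.01,-0.9]

```text
time_s: 7.43
tcp_pos: [636.7, 211.1, 55.7]
orientation: [-3.031, -0.825, 0.006]
force: [0.3, -0.4, -1.1]
width: 36.6
```

Emit:
send_rows:
  motion:
    - [0,0,0,0,0,0,-0.9]
    - [0,0,0,0,0,0,-0.9]
    - [0,0,0,0,0,0,-0.9]

```text
time_s: 7.68
tcp_pos: [638.4, 211.6, 60.5]
orientation: [-3.031, -0.825, -0.003]
force: [0.6, 0.7, -1.7]
width: 36.8
```

```bash
python3 - <<'E'
from h import *
s=env.observe();print(s["tcp_pos"],s["width"],s["force"])
f=env.grab_frame("wrist");im=f["color"][:,:,::-1].copy()
a=np.radians(30.4);C=np.array([564.5,167.5]);ux=np.array([np.cos(a),np.sin(a)]);uy=np.array([-ux[1],ux[0]])
for k in (85.5,28.5,-28.5,-85.5):
    q=[np.r_[C+ux*(k+i)+uy*j,14] for i,j in((-27,-30),(27,-30),(27,30),(-27,30))]
    cv2.polylines(im,[np.round(proj(f,q,s)).astype(np.int32)],True,(0,0,255),1)
cv2.imwrite("pics/w5.png",im)
go(638.2,210.8,24,-59.6)
E
```

```text
[638.41687572 211.59712193  60.51180506] 36.75456859696731 [ 0.57294837  0.69948661 -1.73359709]
go [-0.0008, 0.0006, 0.0368] [0.0006, -0.0023, 0.0011] rows>=0.9
```

View pics/w5.png

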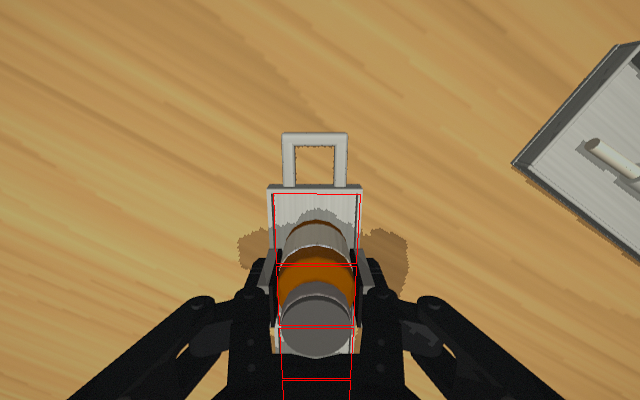

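The overlay now matches the bay (275–360 wide, top at 194), so I'll set the vial down slowly.

Emit:
send_rows:
  motion:
    - [-0.001,0,0.01,0,0,0,-0.9]
    - [-0.001,0,0.02,0,0,0,-0.9]
    - [-0.001,0,0.028,0,0,0,-0.9]
    - [-0.001,0,0.033,0,0,0,-0.9]
    - [-0.001,0,0.036,0,0,0,-0.9]

```text
time_s: 8.15
tcp_pos: [636.5, 210.8, 22.2]
orientation: [-3.031, -0.825, 0.002]
force: [-12.2, -3.7, 28.0]
width: 36.8
```

Emit:
send_rows:
  motion:
    - [0,0,0.001,0,0,0,-0.9]
    - [0,0,0.002,0,0,0,-0.9]
    - [0,0,0.002,0,0,0,-0.9]

```text
time_s: 8.4
tcp_pos: [637.0, 211.0, 22.3]
orientation: [-3.031, -0.826, -0.0]
force: [-8.0, -2.0, 11.0]
width: 37.0
```

It's on the bay floor with 11 N upward. Releasing gradually.

Emit:
send_rows:
  motion:
    - [0,0,0,0,0,0,-0.1]
    - [0,0,0,0,0,0,0]
    - [0,0,0,0,0,0,0.2]
    - [0,0,0,0,0,0,0.5]
    - [0,0,0,0,0,0,1]

```text
time_s: 8.82
tcp_pos: [636.9, 210.9, 21.2]
orientation: [3.031, 0.826, -0.0]
force: [-0.7, 0.2, 0.1]
width: 73.6
```

Emit:
send_rows:
  motion:
    - [0,0,0,0,0,0,1]
    - [0,0,-0.01,0,0,0,1]
    - [0,0,-0.035,0,0,0,1]
    - [0,0,-0.065,0,0,0,1]
    - [0,0,-0.1,0,0,0,1]

```text
time_s: 9.23
tcp_pos: [636.3, 210.7, 121.9]
orientation: [-3.031, -0.826, 0.003]
force: [0.4, -0.0, -0.1]
width: 84.9
```

```bash
python3 - <<'E'
from h import *
s=env.observe();print(s["tcp_pos"],s["width"],s["force"])
f=env.grab_frame("wrist");cv2.imwrite("pics/w6.png",f["color"][:,:,::-1])
print([(round(d["score"],2),np.round(d["position"],1)) for t in("large_vial_mid",) for d in env.landmark_of(f,t)[:2]])
go(529.5,-166.8,125,1)
E
```

```text
[636.27754725 210.73523236 121.94547073] 84.87646664114868 [ 0.35826515 -0.00309809 -0.08248609]
[(0.84, array([640.3, 214.2,  38.9]))]
go [-0.2865, 0.2705, 0.0016] [0.0076, -0.0075, -1.0564] rows>=9.4
```

View pics/w6.png

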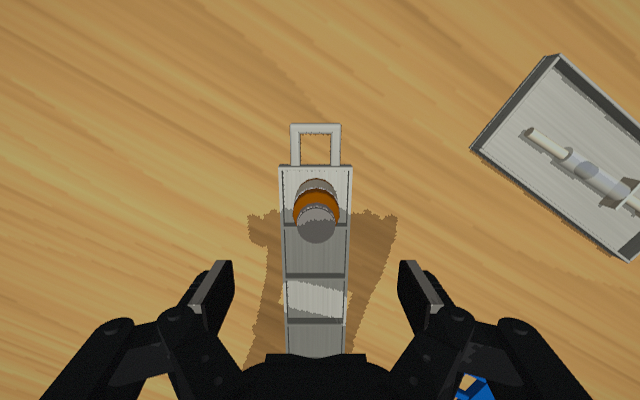

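The large vial stands upright in bay 1 at (317,210). Next, the small vial.

Emit:
send_rows:
  motion:
    - [-0.02,0.02,0,0,0,-0.1,1]
    - [-0.048,0.045,0,0,0,-0.21,1]
    - [-0.077,0.072,0,0,0,-0.32,1]
    - [-0.105,0.099,0,0,0,-0.43,1]
    - [-0.134,0.126,0,0,0,-0.54,1]

```text
time_s: 9.75
tcp_pos: [584.6, 33.0, 121.8]
orientation: [2.696, 1.612, 0.001]
force: [1.2, -0.3, -0.5]
width: 85.5
```

```bash
python3 - <<'E'
from h import *
go(529.5,-166.8,120,1)
E
```

```text
go [-0.202, 0.046, 0.0018] [0.0007, -0.0002, -0.5106] rows>=5.0
```

Emit:
send_rows:
  motion:
    - [-0.04,0.009,0,0,0,-0.11,1]
    - [-0.08,0.018,0,0,0,-0.22,1]
    - [-0.12,0.027,0,0,0,-0.33,1]
    - [-0.16,0.036,0,0,0,-0.43,1]
    - [-0.195,0.044,0.002,0,0,-0.51,1]

```text
time_s: 10.17
tcp_pos: [529.9, -160.2, 120.2]
orientation: [2.203, 2.238, 0.001]
force: [1.4, 0.3, -0.3]
width: 85.6
```

Emit:
send_rows:
  motion:
    - [-0.003,0,0,0,0,0,1]
    - [-0.003,0,0,0,0,0,1]
    - [-0.003,0,0,0,0,0,1]

```text
time_s: 10.42
tcp_pos: [530.8, -160.7, 119.6]
orientation: [2.211, 2.232, 0.0]
force: [0.5, 0.7, 0.3]
width: 85.4
```

```bash
cat >> h.py <<'E'
def cap(f,s,lo,hi,xy,r=28):
    R,c=cam(f,s);v,u=np.mgrid[0:400,0:640];z=f["range_z"]
    P=np.stack([(u-f["cx"])/f["fx"]*z,(v-f["cy"])/f["fy"]*z,z],-1)@R.T+c
    m=(z>0)&(P[...,2]>lo)&(P[...,2]<hi)&(np.hypot(P[...,0]-xy[0],P[...,1]-xy[1])<r)
    q=P[m];print("cap",len(q),q.mean(0) if len(q) else 0,(q.min(0)+q.max(0))/2 if len(q) else 0)
E
python3 - <<'E'
from h import *
s=env.observe();print(s["tcp_pos"])
f=env.grab_frame("wrist");cv2.imwrite("pics/w7.png",f["color"][:,:,::-1])
cap(f,s,60,68,(529,-167))
print([(round(d["score"],2),np.round(d["position"],1)) for d in env.landmark_of(f,"small_vial_mid")[:2]])
go(529.5,-166.8,19,1)
E
```

```text
[ 530.8082371  -160.66559532  119.59930106]
cap 503 [ 529.76099093 -166.86801115   63.54220273] [ 529.8479017  -167.46083442   62.69886095]
[(0.97, array([ 524.8, -168. ,   36.1]))]
go [-0.007, -0.0016, 0.1005] [0.0002, -0.0001, -0.0059] rows>=2.4
```

View pics/w7.png

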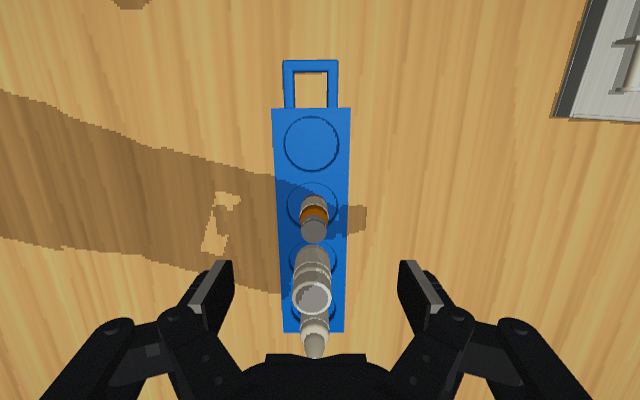

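The small vial's cap at (314,232) is centred between the pads. Descending.

Emit:
send_rows:
  motion:
    - [-0.007,-0.001,0.02,0,0,-0.006,1]
    - [-0.007,-0.001,0.045,0,0,-0.006,1]
    - [-0.007,-0.001,0.072,0,0,-0.006,1]
    - [-0.007,-0.001,0.092,0,0,-0.006,1]
    - [-0.007,-0.001,0.1,0,0,-0.006,1]

```text
time_s: 10.93
tcp_pos: [528.8, -166.2, 16.6]
orientation: [-2.199, -2.239, 0.002]
force: [-0.6, 0.4, 0.3]
width: 85.0
```

Emit:
send_rows:
  motion:
    - [0,0,0,0,0,0,1]
    - [0,0,0,0,0,0,0.3]
    - [0,0,0,0,0,0,0]
    - [0,0,0,0,0,0,-0.2]
    - [0,0,0,0,0,0,-0.3]
  grip_force: 25

```text
time_s: 11.35
tcp_pos: [530.3, -168.0, 20.4]
orientation: [2.201, 2.239, 0.001]
force: [0.3, 0.6, 0.4]
width: 38.7
```

Emit:
send_rows:
  motion:
    - [0,0,0,0,0,0,-0.4]
    - [0,0,0,0,0,0,-0.5]
    - [0,0,0,0,0,0,-0.6]
    - [0,0,0,0,0,0,-0.7]
    - [0,0,0,0,0,0,-0.8]

```text
time_s: 11.77
tcp_pos: [530.0, -168.1, 20.0]
orientation: [2.202, 2.24, 0.001]
force: [-1.7, 0.7, 6.4]
width: 22.8
```

Emit:
send_rows:
  motion:
    - [0,0,0,0,0,0,-0.9]
    - [0,0,0,0,0,0,-0.9]
    - [0,0,0,0,0,0,-0.9]

```text
time_s: 12.02
tcp_pos: [530.0, -168.1, 20.0]
orientation: [2.202, 2.24, 0.001]
force: [-1.9, -0.2, 7.1]
width: 22.9
```

```bash
python3 - <<'E'
from h import *
s=env.observe();print(s["tcp_pos"],s["width"],s["force"])
f=env.grab_frame("wrist");cv2.imwrite("pics/w8.png",f["color"][:,:,::-1])
E
```

```text
[ 530.02318123 -168.0505892    19.96142114] 22.922994289967832 [-1.94683721 -0.20506791  7.14113636]
```

View pics/w8.png

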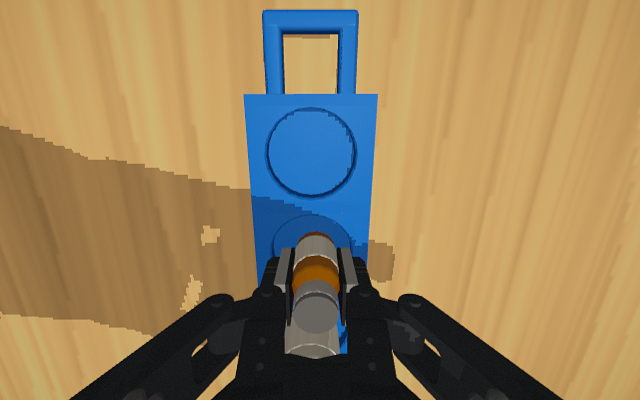

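Gripped at 22.9 mm, upright between the pads. Lifting and carrying to above bay 2.

Emit:
send_rows:
  motion:
    - [0,0,-0.01,0,0,0,-0.95]
    - [0,0,-0.03,0,0,0,-0.95]
    - [0,0,-0.06,0,0,0,-0.95]
    - [0,0,-0.095,0,0,0,-0.95]
    - [0,0,-0.125,0,0,0,-0.95]

```text
time_s: 12.48
tcp_pos: [529.6, -167.9, 146.9]
orientation: [2.202, 2.24, 0.0]
force: [0.4, -0.1, 0.3]
width: 23.1
```

```bash
python3 - <<'E'
from h import *
s=env.observe();print(s["width"],s["tcp_pos"])
go(590,182.5,145,-59.6)
E
```

```text
23.05538908394509 [ 529.64686284 -167.9053467   146.89785179]
go [0.3493, 0.0663, 0.0018] [0.0007, -0.0001, 1.0571] rows>=8.5
```

Emit:
send_rows:
  motion:
    - [0.02,0.004,0,0,0,0.1,-0.95]
    - [0.05,0.01,0,0,0,0.2,-0.95]
    - [0.085,0.016,0,0,0,0.31,-0.95]
    - [0.125,0.024,0,0,0,0.42,-0.95]
    - [0.165,0.031,0,0,0,0.53,-0.95]

```text
time_s: 12.9
tcp_pos: [557.9, -1.1, 145.1]
orientation: [2.717, 1.577, 0.001]
force: [1.0, -0.1, 0.3]
width: 23.2
```

```bash
python3 - <<'E'
from h import *
go(590,182.5,145,-59.6)
E
```

```text
go [0.1754, -0.0632, 0.0001] [0.0005, -0.0004, 0.5212] rows>=4.5
```

Emit:
send_rows:
  motion:
    - [0.037,-0.013,0,0,0,0.11,-0.95]
    - [0.074,-0.026,0,0,0,0.22,-0.95]
    - [0.11,-0.039,0,0,0,0.33,-0.95]
    - [0.145,-0.052,0,0,0,0.44,-0.95]
    - [0.173,-0.062,0,0,0,0.521,-0.95]

```text
time_s: 13.32
tcp_pos: [588.6, 181.4, 145.0]
orientation: [-3.031, -0.826, -0.001]
force: [0.2, -0.2, -0.0]
width: 22.8
```

Emit:
send_rows:
  motion:
    - [0,0,0,0,0,0,-0.95]
    - [0,0,0,0,0,0,-0.95]
    - [0,0,0,0,0,0,-0.95]
    - [0,0,0,0,0,0,-0.95]

```text
time_s: 13.65
tcp_pos: [588.7, 177.6, 144.6]
orientation: [3.029, 0.833, 0.0]
force: [0.8, 0.6, -0.6]
width: 22.9
```

```bash
cat >> h.py <<'E'
def ov(f,s,name,C=(565.0,168.3),yaw=30.4):
    im=f["color"][:,:,::-1].copy();a=np.radians(yaw);C=np.array(C);ux=np.array([np.cos(a),np.sin(a)]);uy=np.array([-ux[1],ux[0]])
    for k in (85.5,28.5,-28.5,-85.5):
        q=[np.r_[C+ux*(k+i)+uy*j,14] for i,j in((-27,-30),(27,-30),(27,30),(-27,30))]
        cv2.polylines(im,[np.round(proj(f,q,s)).astype(np.int32)],True,(0,0,255),1)
        print(k,np.round(C+ux*k,1))
    cv2.imwrite(name,im)
E
python3 - <<'E'
from h import *
s=env.observe();print(s["tcp_pos"],s["width"])
f=env.grab_frame("wrist");ov(f,s,"pics/w9.png")
go(590,182.5,60,-59.6)
E
```

```text
[588.71018788 177.58112866 144.59961474] 22.897592320625655
85.5 [638.7 211.6]
28.5 [589.6 182.7]
-28.5 [540.4 153.9]
-85.5 [491.3 125. ]
go [0.0036, -0.0037, 0.0846] [0.0001, -0.0001, 0.006] rows>=2.0
```

View pics/w9.png

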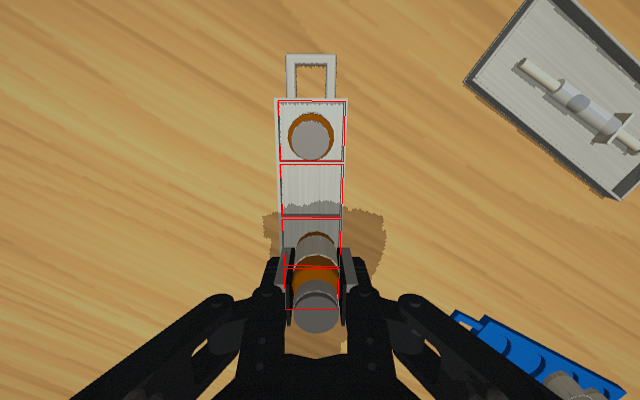

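The overlay matches the tray and the large vial stands in bay 1 (311,137). Going down into bay 2.

Emit:
send_rows:
  motion:
    - [0.004,-0.004,0.015,0,0,0.006,-0.95]
    - [0.004,-0.004,0.035,0,0,0.006,-0.95]
    - [0.004,-0.004,0.058,0,0,0.006,-0.95]
    - [0.004,-0.004,0.076,0,0,0.006,-0.95]
    - [0.004,-0.004,0.085,0,0,0.006,-0.95]

```text
time_s: 14.12
tcp_pos: [589.3, 182.9, 57.1]
orientation: [-3.032, -0.823, 0.005]
force: [-0.4, 0.2, -0.8]
width: 23.0
```

Emit:
send_rows:
  motion:
    - [0,0,0,0,0,0,-0.95]
    - [0,0,0,0,0,0,-0.95]
    - [0,0,0,0,0,0,-0.95]
    - [0,0,0,0,0,0,-0.95]

```text
time_s: 14.45
tcp_pos: [590.8, 184.1, 60.7]
orientation: [3.031, 0.824, 0.003]
force: [-0.7, -0.6, 1.0]
width: 22.9
```

```bash
python3 - <<'E'
from h import *
go(589.6,182.7,21,-59.6)
print(env.observe()["tcp_pos"])
E
```

```text
go [-0.0018, 0.0006, 0.0397] [0.0006, -0.002, 0.0005] rows>=1.0
[590.76019234 184.08391221  60.71427749]
```

Emit:
send_rows:
  motion:
    - [-0.001,0,0.01,0,0,0,-0.95]
    - [-0.001,0,0.021,0,0,0,-0.95]
    - [-0.001,0,0.03,0,0,0,-0.95]
    - [-0.001,0,0.035,0,0,0,-0.95]
    - [-0.001,0,0.037,0,0,0,-0.95]

```text
time_s: 14.87
tcp_pos: [588.6, 183.4, 20.6]
orientation: [-3.031, -0.825, 0.004]
force: [0.3, 0.7, 0.1]
width: 23.2
```

Emit:
send_rows:
  motion:
    - [0,0,0.001,0,0,0,-0.95]
    - [0,0,0.002,0,0,0,-0.95]
    - [0,0,0.002,0,0,0,-0.95]

```text
time_s: 15.12
tcp_pos: [589.4, 183.6, 20.4]
orientation: [-3.031, -0.825, -0.0]
force: [0.4, -0.1, 0.5]
width: 23.1
```

Emit:
send_rows:
  motion:
    - [0,0,0.001,0,0,0,-0.95]
    - [0,0,0.0015,0,0,0,-0.95]
    - [0,0,0.0015,0,0,0,-0.95]

```text
time_s: 15.37
tcp_pos: [589.6, 183.7, 20.0]
orientation: [-3.031, -0.825, -0.002]
force: [-3.5, 0.0, 9.1]
width: 23.0
```

Floor contact at 9 N. Releasing.

Emit:
send_rows:
  motion:
    - [0,0,0,0,0,0,-0.4]
    - [0,0,0,0,0,0,-0.2]
    - [0,0,0,0,0,0,0.1]
    - [0,0,0,0,0,0,0.5]
    - [0,0,0,0,0,0,1]

```text
time_s: 15.78
tcp_pos: [589.2, 183.6, 18.7]
orientation: [3.031, 0.825, -0.0]
force: [-0.6, -0.4, 0.5]
width: 69.2
```

Emit:
send_rows:
  motion:
    - [0,0,0,0,0,0,1]
    - [0,0,-0.01,0,0,0,1]
    - [0,0,-0.035,0,0,0,1]
    - [0,0,-0.065,0,0,0,1]
    - [0,0,-0.1,0,0,0,1]

```text
time_s: 16.2
tcp_pos: [588.6, 183.4, 119.5]
orientation: [-3.031, -0.825, 0.003]
force: [-0.2, -0.6, -0.4]
width: 85.4
```

```bash
python3 - <<'E'
from h import *
s=env.observe();print(s["tcp_pos"],s["width"],s["force"])
f=env.grab_frame("wrist");ov(f,s,"pics/w10.png")
go(528.5,-223.6,122,1)
E
```

```text
[588.57306125 183.38595513 119.52906918] 85.41402716800147 [-0.196045   -0.56919037 -0.41602852]
85.5 [638.7 211.6]
28.5 [589.6 182.7]
-28.5 [540.4 153.9]
-85.5 [491.3 125. ]
go [-0.261, 0.3196, 0.0047] [0.0068, -0.0064, -1.0569] rows>=9.9
```

View pics/w10.png

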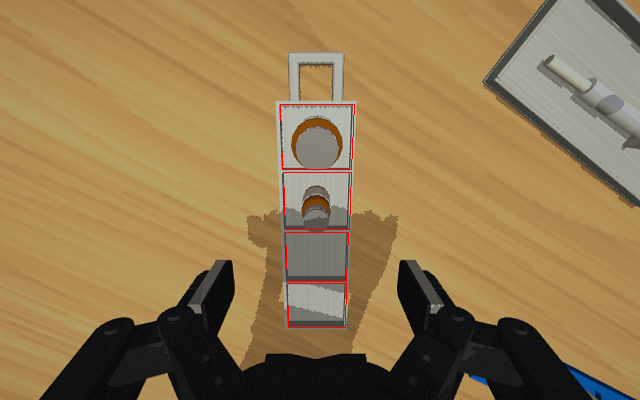

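Both vials stand upright, in bay 1 (317,145) and bay 2 (316,208), and the overlay fits. Next, the tablet bottle.

Emit:
send_rows:
  motion:
    - [-0.02,0.025,0,0,0,-0.1,1]
    - [-0.045,0.055,0,0,0,-0.21,1]
    - [-0.071,0.087,0,0,0,-0.32,1]
    - [-0.096,0.118,0,0,0,-0.43,1]
    - [-0.122,0.149,0,0,0,-0.54,1]

```text
time_s: 16.67
tcp_pos: [559.1, -8.3, 119.6]
orientation: [2.696, 1.611, 0.001]
force: [1.5, 0.4, 0.1]
width: 85.6
```

```bash
python3 - <<'E'
from h import *
go(528.5,-223.6,120,1)
E
```

```text
go [-0.2041, 0.0751, -0.0005] [0.001, -0.0001, -0.5112] rows>=5.2
```

Emit:
send_rows:
  motion:
    - [-0.037,0.014,0,0,0,-0.11,1]
    - [-0.074,0.028,0,0,0,-0.22,1]
    - [-0.111,0.042,0,0,0,-0.33,1]
    - [-0.148,0.056,0,0,0,-0.43,1]
    - [-0.184,0.069,0,0,0,-0.5,1]

```text
time_s: 17.08
tcp_pos: [531.5, -203.3, 119.6]
orientation: [2.214, 2.227, 0.001]
force: [0.9, 0.8, -0.3]
width: 85.3
```

Emit:
send_rows:
  motion:
    - [-0.012,0.002,0,0,0,-0.01,1]
    - [-0.012,0.002,0,0,0,-0.01,1]
    - [-0.012,0.002,0,0,0,-0.01,1]
    - [-0.012,0.002,0,0,0,-0.01,1]

```text
time_s: 17.42
tcp_pos: [534.1, -212.3, 119.0]
orientation: [2.21, 2.233, 0.0]
force: [0.7, 0.8, 0.2]
width: 85.5
```

```bash
python3 - <<'E'
from h import *
s=env.observe();print(s["tcp_pos"])
f=env.grab_frame("wrist");cv2.imwrite("pics/w11.png",f["color"][:,:,::-1])
cap(f,s,65,71,(529,-224))
print([(round(d["score"],2),np.round(d["position"],1)) for d in env.landmark_of(f,"tablets_mid")[:2]])
go(528.5,-223.6,19,1)
E
```

```text
[ 534.09912618 -212.32813569  119.03527038]
cap 1376 [ 528.61566885 -223.32042782   67.96310857] [ 528.67230348 -224.16894279   67.46151066]
[(0.59, array([ 525.5, -224.6,   35.4]))]
go [-0.0115, -0.0058, 0.1] [0.0001, -0.0, -0.0058] rows>=2.4
```

View pics/w11.png

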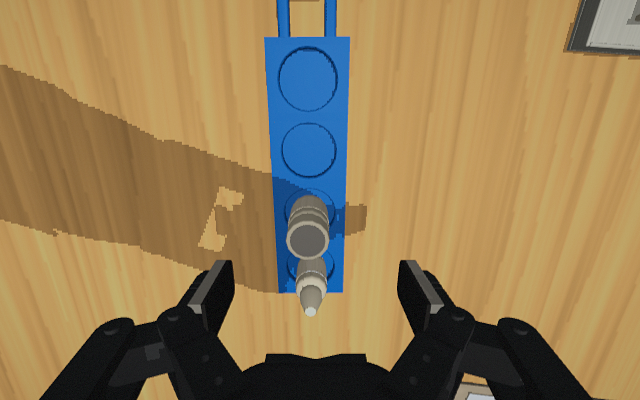

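The tablet cap is at (307,240), offset as computed. Correcting and descending.

Emit:
send_rows:
  motion:
    - [-0.008,-0.004,0.01,0,0,-0.006,1]
    - [-0.011,-0.006,0.03,0,0,-0.006,1]
    - [-0.011,-0.006,0.06,0,0,-0.006,1]
    - [-0.011,-0.006,0.086,0,0,-0.006,1]
    - [-0.011,-0.006,0.1,0,0,-0.006,1]

```text
time_s: 17.93
tcp_pos: [526.5, -223.5, 15.2]
orientation: [-2.2, -2.238, 0.002]
force: [-0.2, -0.7, 0.3]
width: 85.1
```

Emit:
send_rows:
  motion:
    - [0,0,0,0,0,0,1]
    - [0,0,0,0,0,0,0.3]
    - [0,0,0,0,0,0,0]
    - [0,0,0,0,0,0,-0.2]
    - [0,0,0,0,0,0,-0.3]
  grip_force: 30

```text
time_s: 18.35
tcp_pos: [528.6, -224.5, 19.9]
orientation: [2.202, 2.238, 0.001]
force: [0.4, -0.4, 0.2]
width: 39.0
```

Emit:
send_rows:
  motion:
    - [0,0,0,0,0,0,-0.4]
    - [0,0,0,0,0,0,-0.5]
    - [0,0,0,0,0,0,-0.7]
    - [0,0,0,0,0,0,-0.9]
    - [0,0,0,0,0,0,-0.9]

```text
time_s: 18.77
tcp_pos: [528.6, -224.5, 19.9]
orientation: [2.202, 2.239, 0.001]
force: [-1.5, 0.9, 7.1]
width: 33.2
```

```bash
python3 - <<'E'
from h import *
s=env.observe();print(s["tcp_pos"],s["width"],s["force"])
f=env.grab_frame("wrist");cv2.imwrite("pics/w12.png",f["color"][:,:,::-1])
E
```

```text
[ 528.58573371 -224.51042891   19.935841  ] 33.22007938098907 [-1.45271821  0.8667236   7.11928298]
```

View pics/w12.png

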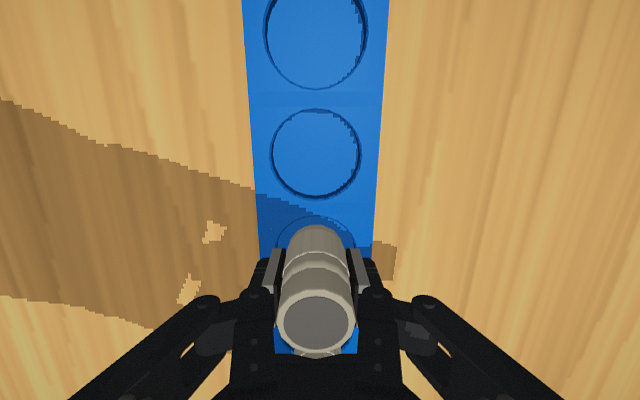

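The tablet bottle is gripped at 33.2 mm. Lifting.

Emit:
send_rows:
  motion:
    - [0,0,-0.01,0,0,0,-0.95]
    - [0,0,-0.03,0,0,0,-0.95]
    - [0,0,-0.06,0,0,0,-0.95]
    - [0,0,-0.095,0,0,0,-0.95]
    - [0,0,-0.125,0,0,0,-0.95]

```text
time_s: 19.23
tcp_pos: [528.1, -224.3, 146.7]
orientation: [2.202, 2.239, 0.001]
force: [0.6, -0.7, 0.1]
width: 33.4
```

```bash
python3 - <<'E'
from h import *
s=env.observe();print(s["width"],s["tcp_pos"])
go(540.4,153.9,145,-59.6)
E
```

```text
33.371848542985404 [ 528.06205511 -224.30330371  146.67720344]
go [0.3779, 0.0186, 0.0015] [0.0012, -0.0, 1.0567] rows>=9.1
```

Emit:
send_rows:
  motion:
    - [0.025,0.001,0,0,0,0.1,-0.95]
    - [0.06,0.003,0,0,0,0.2,-0.95]
    - [0.1,0.005,0,0,0,0.31,-0.95]
    - [0.14,0.007,0,0,0,0.42,-0.95]
    - [0.18,0.009,0,0,0,0.53,-0.95]

```text
time_s: 19.65
tcp_pos: [533.8, -42.7, 144.8]
orientation: [2.717, 1.576, 0.001]
force: [0.5, -0.3, -0.8]
width: 33.3
```

```bash
python3 - <<'E'
from h import *
go(540.4,153.9,145,-59.6)
E
```

```text
go [0.1739, -0.0918, -0.0002] [0.0008, -0.0007, 0.521] rows>=4.7
```

Emit:
send_rows:
  motion:
    - [0.036,-0.018,0,0,0,0.11,-0.95]
    - [0.072,-0.037,0,0,0,0.22,-0.95]
    - [0.108,-0.056,0,0,0,0.33,-0.95]
    - [0.142,-0.074,0,0,0,0.44,-0.95]
    - [0.173,-0.091,0,0,0,0.521,-0.95]

```text
time_s: 20.07
tcp_pos: [539.5, 153.4, 144.9]
orientation: [3.031, 0.824, 0.002]
force: [1.2, 0.2, -0.1]
width: 33.1
```

Emit:
send_rows:
  motion:
    - [0,0,0,0,0,0,-0.95]
    - [0,0,0,0,0,0,-0.95]
    - [0,0,0,0,0,0,-0.95]
    - [0,0,0,0,0,0,-0.95]

```text
time_s: 20.4
tcp_pos: [539.9, 150.0, 144.1]
orientation: [3.029, 0.832, 0.0]
force: [0.5, -0.3, -0.4]
width: 33.3
```

```bash
python3 - <<'E'
from h import *
s=env.observe();print(s["tcp_pos"],s["width"])
f=env.grab_frame("wrist");ov(f,s,"pics/w13.png")
go(540.4,153.9,60,-59.6)
E
```

```text
[539.87522356 150.01410444 144.13499513] 33.2750209542991
85.5 [638.7 211.6]
28.5 [589.6 182.7]
-28.5 [540.4 153.9]
-85.5 [491.3 125. ]
go [0.0024, -0.0032, 0.0841] [0.0002, -0.0002, 0.0052] rows>=2.0
```

View pics/w13.png

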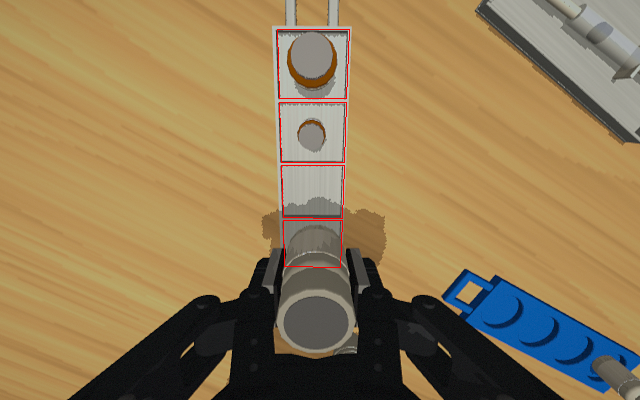

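The overlay still matches, both vials stand in their bays, and bay 3 is clear. Lowering.

Emit:
send_rows:
  motion:
    - [0.003,-0.003,0.015,0,0,0.005,-0.95]
    - [0.003,-0.003,0.035,0,0,0.005,-0.95]
    - [0.003,-0.003,0.058,0,0,0.005,-0.95]
    - [0.003,-0.003,0.076,0,0,0.005,-0.95]
    - [0.003,-0.003,0.084,0,0,0.005,-0.95]

```text
time_s: 20.87
tcp_pos: [540.0, 153.9, 57.6]
orientation: [-3.032, -0.824, 0.005]
force: [-0.5, 0.5, -0.8]
width: 33.2
```

Emit:
send_rows:
  motion:
    - [0,0,0,0,0,0,-0.95]
    - [0,0,0,0,0,0,-0.95]
    - [0,0,0,0,0,0,-0.95]
    - [0,0,0,0,0,0,-0.95]

```text
time_s: 21.2
tcp_pos: [541.5, 155.2, 61.1]
orientation: [3.031, 0.825, 0.003]
force: [0.7, 1.5, -0.7]
width: 33.1
```

Emit:
send_rows:
  motion:
    - [0,0,0.01,0,0,0,-0.95]
    - [0,0,0.021,0,0,0,-0.95]
    - [0,0,0.03,0,0,0,-0.95]
    - [0,0,0.035,0,0,0,-0.95]
    - [0,0,0.037,0,0,0,-0.95]

```text
time_s: 21.62
tcp_pos: [540.2, 155.1, 21.2]
orientation: [-3.031, -0.825, 0.003]
force: [-0.5, -0.2, -0.2]
width: 33.2
```

Emit:
send_rows:
  motion:
    - [0,0,0.001,0,0,0,-0.95]
    - [0,0,0.001,0,0,0,-0.95]
    - [0,0,0.001,0,0,0,-0.95]

```text
time_s: 21.87
tcp_pos: [541.0, 155.3, 22.0]
orientation: [3.031, 0.825, 0.001]
force: [0.4, 0.3, 0.2]
width: 33.3
```

Emit:
send_rows:
  motion:
    - [0,0,0.001,0,0,0,-0.95]
    - [0,0,0.002,0,0,0,-0.95]
    - [0,0,0.003,0,0,0,-0.95]
    - [0,0,0.003,0,0,0,-0.95]
    - [0,0,0.003,0,0,0,-0.95]

```text
time_s: 22.28
tcp_pos: [541.2, 155.3, 19.9]
orientation: [3.031, 0.825, 0.001]
force: [-4.9, -1.4, 12.4]
width: 33.5
```

Contact at 12 N. Releasing.

Emit:
send_rows:
  motion:
    - [0,0,0,0,0,0,-0.2]
    - [0,0,0,0,0,0,0]
    - [0,0,0,0,0,0,0.2]
    - [0,0,0,0,0,0,0.5]
    - [0,0,0,0,0,0,1]

```text
time_s: 22.7
tcp_pos: [540.8, 155.2, 18.7]
orientation: [-3.031, -0.825, 0.0]
force: [0.4, -0.5, 0.2]
width: 73.3
```

Emit:
send_rows:
  motion:
    - [0,0,0,0,0,0,1]
    - [0,0,-0.01,0,0,0,1]
    - [0,0,-0.035,0,0,0,1]
    - [0,0,-0.065,0,0,0,1]
    - [0,0,-0.1,0,0,0,1]

```text
time_s: 23.12
tcp_pos: [540.1, 155.0, 119.6]
orientation: [-3.031, -0.825, 0.003]
force: [0.2, 0.6, 0.4]
width: 85.5
```

```bash
python3 - <<'E'
from h import *
s=env.observe();print(s["tcp_pos"],s["width"],s["force"])
f=env.grab_frame("wrist");ov(f,s,"pics/w14.png")
go(531,-279,122,1)
E
```

```text
[540.14018983 155.02194403 119.64539595] 85.54139609038675 [0.2064486  0.57292037 0.36646507]
85.5 [638.7 211.6]
28.5 [589.6 182.7]
-28.5 [540.4 153.9]
-85.5 [491.3 125. ]
go [-0.2309, 0.3686, 0.0047] [0.0067, -0.0059, -1.0566] rows>=10.4
```

View pics/w14.png

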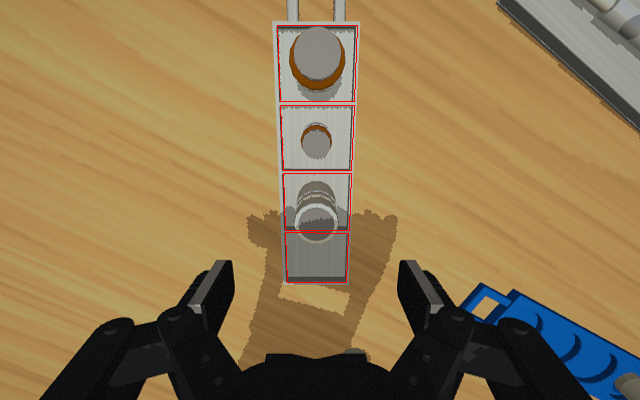

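Three bottles stand in bays 1–3 at (318,60), (316,140) and (316,212). Now the dropper.

Emit:
send_rows:
  motion:
    - [-0.018,0.03,0,0,0,-0.1,1]
    - [-0.038,0.061,0,0,0,-0.2,1]
    - [-0.06,0.096,0,0,0,-0.31,1]
    - [-0.082,0.13,0,0,0,-0.42,1]
    - [-0.104,0.165,0,0,0,-0.53,1]

```text
time_s: 23.58
tcp_pos: [534.6, -39.0, 119.6]
orientation: [2.708, 1.592, 0.001]
force: [0.9, -0.9, 0.3]
width: 85.6
```

```bash
python3 - <<'E'
from h import *
go(531,-279,120,1)
E
```

```text
go [-0.2114, 0.1135, -0.0004] [0.0009, -0.0001, -0.5253] rows>=5.8
```

Emit:
send_rows:
  motion:
    - [-0.036,0.019,0,0,0,-0.1,1]
    - [-0.072,0.038,0,0,0,-0.2,1]
    - [-0.108,0.058,0,0,0,-0.31,1]
    - [-0.142,0.077,0,0,0,-0.42,1]
    - [-0.175,0.094,0,0,0,-0.51,1]

```text
time_s: 24.0
tcp_pos: [530.6, -238.2, 119.6]
orientation: [2.219, 2.223, 0.0]
force: [0.4, 0.2, -0.4]
width: 85.4
```

```bash
python3 - <<'E'
from h import *
go(531,-279,120,1)
E
```

```text
go [-0.0408, 0.0004, -0.0004] [0.0008, 0.0004, -0.0157] rows>=1.0
```

Emit:
send_rows:
  motion:
    - [-0.02,0,0,0,0,-0.015,1]
    - [-0.038,0,0,0,0,-0.015,1]
    - [-0.038,0,0,0,0,-0.015,1]
    - [-0.038,0,0,0,0,-0.015,1]
    - [-0.038,0,0,0,0,-0.015,1]

```text
time_s: 24.42
tcp_pos: [530.7, -273.2, 119.0]
orientation: [-2.209, -2.234, -0.0]
force: [-0.2, 0.3, -0.1]
width: 85.5
```

```bash
python3 - <<'E'
from h import *
s=env.observe();print(s["tcp_pos"])
f=env.grab_frame("wrist");cv2.imwrite("pics/w15.png",f["color"][:,:,::-1])
cap(f,s,50,78,(531,-279))
print([(round(d["score"],2),np.round(d["position"],1)) for d in env.landmark_of(f,"dropper_mid")[:2]])
go(531,-279.5,19,1)
E
```

```text
[ 530.73358828 -273.19623219  119.00541215]
cap 712 [ 531.14633053 -277.69103683   63.42640192] [ 530.90890077 -278.44800305   63.72940621]
[(0.89, array([ 530.7, -279.5,   38.8]))]
go [-0.0066, 0.0, 0.1] [0.0001, -0.0001, -0.005] rows>=2.4
```

View pics/w15.png

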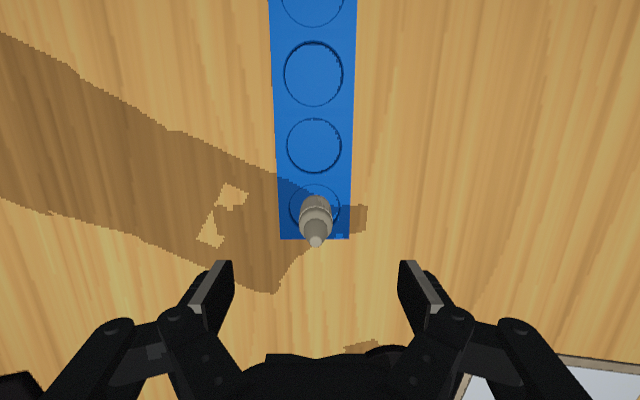

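The dropper tip at (316,240) is centred. Descending and gripping.

Emit:
send_rows:
  motion:
    - [-0.006,0,0.01,0,0,-0.005,1]
    - [-0.006,0,0.035,0,0,-0.005,1]
    - [-0.006,0,0.065,0,0,-0.005,1]
    - [-0.006,0,0.088,0,0,-0.005,1]
    - [-0.006,0,0.1,0,0,-0.005,1]

```text
time_s: 24.93
tcp_pos: [529.5, -278.9, 15.2]
orientation: [-2.2, -2.238, 0.001]
force: [-1.3, -0.3, -1.4]
width: 85.6
```

Emit:
send_rows:
  motion:
    - [0,0,0,0,0,0,1]
    - [0,0,0,0,0,0,0.3]
    - [0,0,0,0,0,0,0]
    - [0,0,0,0,0,0,-0.2]
    - [0,0,0,0,0,0,-0.3]
  grip_force: 25

```text
time_s: 25.35
tcp_pos: [531.3, -280.2, 20.1]
orientation: [2.202, 2.238, 0.001]
force: [-0.0, -0.2, 0.2]
width: 38.7
```

Emit:
send_rows:
  motion:
    - [0,0,0,0,0,0,-0.4]
    - [0,0,0,0,0,0,-0.5]
    - [0,0,0,0,0,0,-0.6]
    - [0,0,0,0,0,0,-0.8]
    - [0,0,0,0,0,0,-0.95]

```text
time_s: 25.77
tcp_pos: [531.2, -280.2, 19.8]
orientation: [2.202, 2.238, 0.001]
force: [-2.2, 1.2, 5.6]
width: 27.5
```

```bash
python3 - <<'E'
from h import *
s=env.observe();print(s["tcp_pos"],s["width"],s["force"])
f=env.grab_frame("wrist");cv2.imwrite("pics/w16.png",f["color"][:,:,::-1])
E
```

```text
[ 531.20329107 -280.17762034   19.83560775] 27.463991864124264 [-2.18801651  1.18051111  5.59804752]
```

View pics/w16.png

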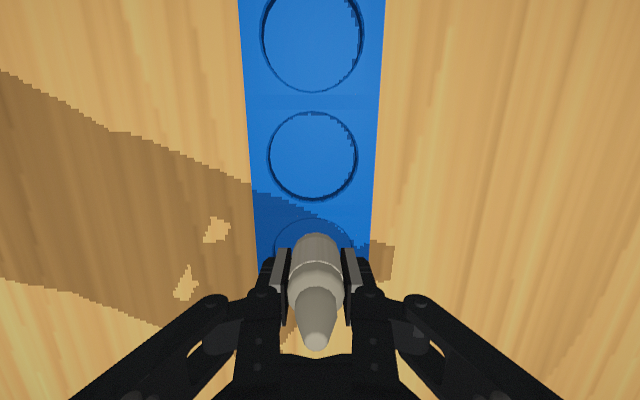

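The dropper is gripped at 27.5 mm. Lifting.

Emit:
send_rows:
  motion:
    - [0,0,-0.01,0,0,0,-0.95]
    - [0,0,-0.03,0,0,0,-0.95]
    - [0,0,-0.06,0,0,0,-0.95]
    - [0,0,-0.095,0,0,0,-0.95]
    - [0,0,-0.125,0,0,0,-0.95]

```text
time_s: 26.23
tcp_pos: [530.7, -279.9, 146.6]
orientation: [2.203, 2.239, 0.0]
force: [0.9, -0.7, 0.6]
width: 26.9
```

```bash
python3 - <<'E'
from h import *
s=env.observe();print(s["width"],s["tcp_pos"])
go(491.3,125,145,-59.6)
E
```

```text
26.91546122549196 [ 530.72570487 -279.90228813  146.59559138]
go [0.4055, -0.0328, 0.0014] [0.001, 0.0, 1.0565] rows>=9.8
```

Emit:
send_rows:
  motion:
    - [0.025,-0.002,0,0,0,0.1,-0.95]
    - [0.06,-0.005,0,0,0,0.2,-0.95]
    - [0.1,-0.008,0,0,0,0.31,-0.95]
    - [0.14,-0.011,0,0,0,0.42,-0.95]
    - [0.18,-0.014,0,0,0,0.53,-0.95]

```text
time_s: 26.65
tcp_pos: [513.2, -98.6, 144.6]
orientation: [2.717, 1.576, 0.001]
force: [1.0, 0.9, 0.3]
width: 27.0
```

```bash
python3 - <<'E'
from h import *
go(491.3,125,145,-59.6)
E
```

```text
go [0.1832, -0.1301, -0.0004] [0.0006, -0.0005, 0.5205] rows>=5.4
```

Emit:
send_rows:
  motion:
    - [0.032,-0.023,0,0,0,0.1,-0.95]
    - [0.064,-0.046,0,0,0,0.2,-0.95]
    - [0.097,-0.069,0,0,0,0.31,-0.95]
    - [0.13,-0.092,0,0,0,0.42,-0.95]
    - [0.158,-0.112,0,0,0,0.51,-0.95]

```text
time_s: 27.07
tcp_pos: [493.4, 94.4, 144.7]
orientation: [3.027, 0.841, 0.002]
force: [0.9, -1.3, -0.9]
width: 27.1
```

```bash
python3 - <<'E'
from h import *
go(491.3,125,145,-59.6)
E
```

```text
go [0.014, -0.0273, -0.0002] [0.0004, -0.001, 0.0113] rows>=0.7
```

Emit:
send_rows:
  motion:
    - [0.006,-0.012,0,0,0,0.01,-0.95]
    - [0.012,-0.024,0,0,0,0.01,-0.95]
    - [0.012,-0.025,0,0,0,0.01,-0.95]
    - [0.012,-0.025,0,0,0,0.01,-0.95]
    - [0.012,-0.025,0,0,0,0.01,-0.95]

```text
time_s: 27.48
tcp_pos: [491.2, 119.4, 144.1]
orientation: [3.029, 0.833, 0.0]
force: [-0.4, 0.1, -1.4]
width: 27.0
```

```bash
python3 - <<'E'
from h import *
s=env.observe();print(s["tcp_pos"],s["width"])
f=env.grab_frame("wrist");ov(f,s,"pics/w17.png")
go(491.3,125,60,-59.6)
E
```

```text
[491.23495034 119.44149542 144.13699803] 27.016096294865452
85.5 [638.7 211.6]
28.5 [589.6 182.7]
-28.5 [540.4 153.9]
-85.5 [491.3 125. ]
go [0.0029, -0.005, 0.084] [0.0002, -0.0002, 0.0058] rows>=2.0
```

View pics/w17.png

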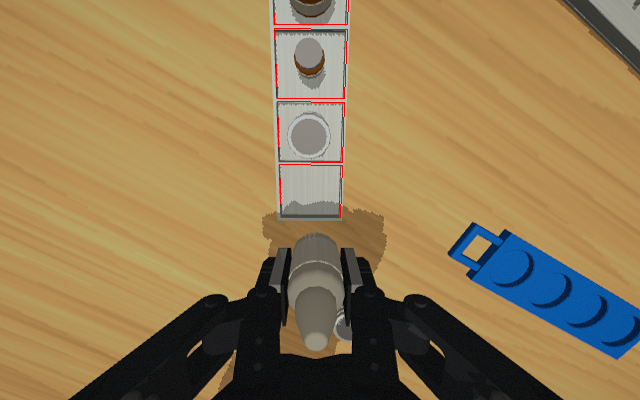

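Bay 4 is clear at (311,190), the overlay is right, and the cups are well away. Lowering.

Emit:
send_rows:
  motion:
    - [0.003,-0.005,0.015,0,0,0.006,-0.95]
    - [0.003,-0.005,0.035,0,0,0.006,-0.95]
    - [0.003,-0.005,0.058,0,0,0.006,-0.95]
    - [0.003,-0.005,0.076,0,0,0.006,-0.95]
    - [0.003,-0.005,0.084,0,0,0.006,-0.95]

```text
time_s: 27.95
tcp_pos: [490.4, 124.8, 57.7]
orientation: [-3.032, -0.823, 0.005]
force: [0.6, 0.4, -0.2]
width: 27.4
```

Emit:
send_rows:
  motion:
    - [0,0,0,0,0,0,-0.95]
    - [0,0,0,0,0,0,-0.95]
    - [0,0,0,0,0,0,-0.95]
    - [0,0,0,0,0,0,-0.95]

```text
time_s: 28.28
tcp_pos: [491.8, 125.9, 60.9]
orientation: [3.031, 0.824, 0.003]
force: [0.3, -0.5, -0.3]
width: 27.3
```

Emit:
send_rows:
  motion:
    - [0,0,0.01,0,0,0,-0.95]
    - [0,0,0.021,0,0,0,-0.95]
    - [0,0,0.03,0,0,0,-0.95]
    - [0,0,0.035,0,0,0,-0.95]
    - [0,0,0.037,0,0,0,-0.95]

```text
time_s: 28.7
tcp_pos: [490.5, 125.8, 21.3]
orientation: [-3.031, -0.825, 0.003]
force: [0.4, -0.3, -0.2]
width: 27.2
```

Emit:
send_rows:
  motion:
    - [0,0,0.001,0,0,0,-0.95]
    - [0,0,0.002,0,0,0,-0.95]
    - [0,0,0.002,0,0,0,-0.95]

```text
time_s: 28.95
tcp_pos: [491.3, 125.9, 20.9]
orientation: [3.031, 0.825, 0.0]
force: [0.9, 0.4, -1.3]
width: 27.0
```

Emit:
send_rows:
  motion:
    - [0,0,0.001,0,0,0,-0.95]
    - [0,0,0.002,0,0,0,-0.95]
    - [0,0,0.002,0,0,0,-0.95]
    - [0,0,0.002,0,0,0,-0.95]

```text
time_s: 29.28
tcp_pos: [491.6, 126.0, 19.8]
orientation: [3.031, 0.825, 0.002]
force: [-4.4, -1.0, 10.8]
width: 27.3
```

Emit:
send_rows:
  motion:
    - [0,0,0,0,0,0,-0.3]
    - [0,0,0,0,0,0,-0.1]
    - [0,0,0,0,0,0,0.2]
    - [0,0,0,0,0,0,0.5]
    - [0,0,0,0,0,0,1]

```text
time_s: 29.7
tcp_pos: [491.2, 125.9, 18.7]
orientation: [-3.031, -0.824, 0.0]
force: [-0.0, -0.1, 0.8]
width: 72.9
```

Emit:
send_rows:
  motion:
    - [0,0,0,0,0,0,1]
    - [0,0,-0.01,0,0,0,1]
    - [0,0,-0.04,0,0,0,1]
    - [0,0,-0.08,0,0,0,1]
    - [0,0,-0.12,0,0,0,1]

```text
time_s: 30.12
tcp_pos: [490.5, 125.8, 140.5]
orientation: [-3.031, -0.824, 0.002]
force: [0.3, -0.8, 0.5]
width: 85.2
```

Emit:
send_rows:
  motion:
    - [0,0,-0.03,0,0,0,1]
    - [0,0,-0.06,0,0,0,1]
    - [0,0,-0.06,0,0,0,1]
    - [0,0,-0.06,0,0,0,1]
    - [0,0,-0.06,0,0,0,1]

```text
time_s: 30.53
tcp_pos: [490.8, 125.8, 198.4]
orientation: [-3.031, -0.824, 0.001]
force: [-0.9, 0.4, 0.4]
width: 85.3
```

```bash
python3 - <<'E'
from h import *
s=env.observe();print(s["tcp_pos"],s["width"],s["force"])
a=np.radians(30.4);ux=np.array([np.cos(a),np.sin(a)]);uy=np.array([-ux[1],ux[0]])
f=env.grab_frame("wrist");ov(f,s,"pics/w18.png")
f2=env.grab_frame("scene");cv2.imwrite("pics/s18.png",cv2.resize(f2["color"][120:320,100:500,::-1],None,fx=2,fy=2,interpolation=cv2.INTER_CUBIC))
for g in (f,f2):
  for t in ["large_vial_mid","small_vial_mid","tablets_mid","dropper_mid","cups","syringe_mid","scanner"]:
    for d in env.landmark_of(g,t)[:1]:
        p=np.array(d["position"]);e=p[:2]-[565,168.3];print(t,round(d["score"],2),np.round(p,1),"tray",np.round([e@ux,e@uy],1))
E
```

```text
[490.80353128 125.79224334 198.44677838] 85.26393365543206 [-0.88038942  0.41252819  0.43127776]
85.5 [638.7 211.6]
28.5 [589.6 182.7]
-28.5 [540.4 153.9]
-85.5 [491.3 125. ]
large_vial_mid 0.8 [639.1 212.   42. ] tray [86.   0.2]
small_vial_mid 0.71 [586.6 182.2  37.2] tray [25.7  1.1]
tablets_mid 0.86 [538.8 156.3  38.8] tray [-28.7   2.9]
dropper_mid 0.87 [488.1 127.1  42.6] tray [-87.2   3.4]
cups 0.79 [393.   18.3  -0.6] tray [-224.3  -42.3]
large_vial_mid 0.75 [634.7 211.6  39.6] tray [82.   2.1]
tablets_mid 0.64 [540.2 153.7  35.2] tray [-28.8  -0. ]
dropper_mid 0.8 [484.5 124.9  39.9] tray [-91.4   3.3]
cups 0.48 [392.9  17.3  -0. ] tray [-224.8  -43.2]
syringe_mid 0.57 [786.4   2.3   9. ] tray [ 107.  -255.2]
scanner 0.62 [ 619.7 -495.1    1.7] tray [-288.5 -599.9]
```

View pics/w18.png

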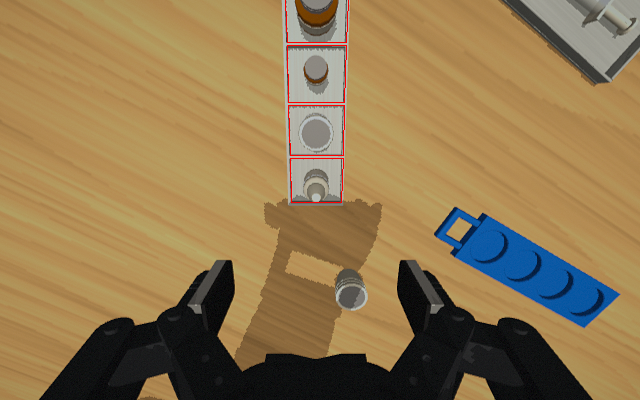

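View pics/s18.png

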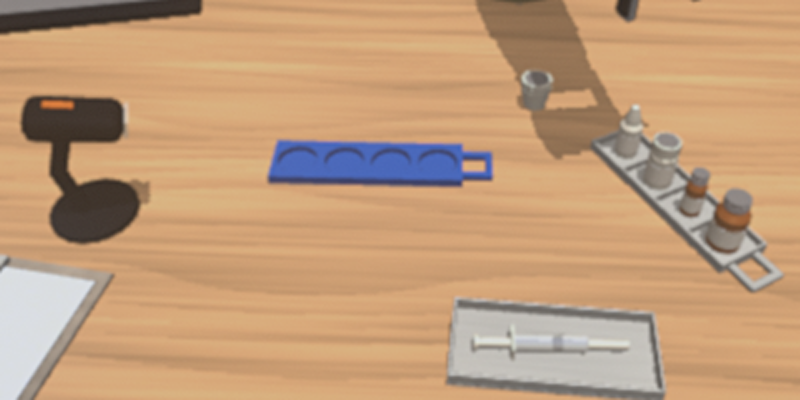

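All four bottles stand upright in the tray in the right order. The rack is empty, and the cups, syringe and scanner haven't moved. Handing in.

```bash
python3 -c "
from cell import env
print(env.job_done())"
```

```text
the job is handed in; nothing more can be done
None
```

I moved the four bottles one at a time from the rack to the tray, in row order from the tray's finger loop: large vial, small vial, tablet bottle, dropper. I pressed each bottle lightly onto its bay floor before letting go. The job was handed in at about 31 s of the 112 s allowed, and it reported no verdict.

- **Bottle positions:** the last wrist image put every bottle within about 4 mm of its bay centre, measured against the tray position I fitted from the images. The scene camera agreed to within about 6 mm, but it did not detect the small vial. I confirmed that one from the wrist measurement and by eye in both pictures.
- **Upright and released:** all four looked upright, and the gripper was open and well clear above the tray. I judged this from the pictures and did not measure tilt.
- **Other items:** the cups, syringe and scanner were where they started, within the few millimetres these measurements can resolve.
- **Forces:** the first set-down reached about 28 N for a moment. The others touched down at 9–12 N.

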